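# Sieve the lamp spares and gauge the sleeves

### The job

Lift the aluminium sieve by its red centre handle, carry it level over the yellow catch tray and, holding it there, shake it from side to side until every green fuse plug has dropped through into the tray; then stand the sieve, with the brass sleeves still in it, back on its black board and let go. Then try each sleeve on the gauge pin: put those that slide right down onto the base in the blue tray and those that stop at the pin's tip in the red tray. Leave the torch, tester, big fuse and screwdriver alone.

Things in the scene. Friction and masses are not known exactly. Their poses are not given: they have to be found in the camera images.
- sieve: aluminium sieve, 170 (x) by 200 (y) mm, walls 24 high, 0.45 kg. Floor 6 thick: 6 mm bars, openings 34 x 31-40, and a solid 30 mm wide strip along its x axis. Red centre post 26 x 26 mm, top 84 above the underside: grip its top 30 mm (sleeves inside reach up to 52). Origin: centre of underside. 60 mm strokes along y in 0.13-0.2 s each slide the plugs off the strip; 0.15 m/s moves do not.
- board: fixed black rubber board, 240 (x) by 270 (y) by 10 mm thick, on which the sieve starts and must stand at the end. Origin at the centre of its underside; its top is 10 mm above.
- catch: fixed yellow open catch tray, 220 (x) by 300 (y) mm outside, 60 mm high, walls and floor 5 mm. Origin at the centre of its underside. Hold the sieve over its middle, underside at least 50 mm above the tray's origin (65 mm clears the rim), when shaking.
- gauge: loose steel gauge stand, 0.95 kg: round base 84 mm in diameter, 14 thick, with an upright pin 32 mm in diameter that tapers from 56 mm up to an 18 mm wide tip at 70. Origin at the centre of the base's underside. A sleeve that is home rests on the base, its underside 14 mm above the origin; one that does not fit stops with its underside about 60 mm above it.
- tray_blue: loose low blue tray for the sleeves that fit, 100 (x) by 170 (y) mm outside, walls 20 mm high, walls and floor 5 mm, 0.6 kg. Origin at the centre of its underside. Two sleeves stand in it side by side along y (at about +38 and -38 mm).
- tray_red: loose low red tray for the sleeves that do not fit, the same in size and shape as tray_blue.
- torch: stainless steel torch lying down, 145 mm long, head 42 mm in diameter; a bystander, not to be moved. Origin under its middle.
- tester: blue plastic electrical tester, 130 by 62 by 32 mm; a bystander, not to be moved. Origin under its middle.
- fuse: grey screw-in fuse standing upright, 40 mm in diameter, 71 mm tall; a bystander, not to be moved. Origin under its middle.
- driver: screwdriver lying down; a bystander, not to be moved.
- sleeve_a: upright brass tube, 54 mm outside diameter, 46 tall, 90 g; bore 36 mm (slides over the gauge pin) or 28 mm (does not): the name does not tell which. Origin at the centre of its underside, z along its axis. Starts upright near a corner of the sieve; may be absent (None). Grip its top 20 mm, fingers above the sieve's 24 mm walls.
- sleeve_b: upright brass tube, 54 mm outside diameter, 46 tall, 90 g; bore 36 mm (slides over the gauge pin) or 28 mm (does not): the name does not tell which. Origin at the centre of its underside, z along its axis. Starts upright near a corner of the sieve; may be absent (None). Grip its top 20 mm, fingers above the sieve's 24 mm walls.
- sleeve_c: upright brass tube, 54 mm outside diameter, 46 tall, 90 g; bore 36 mm (slides over the gauge pin) or 28 mm (does not): the name does not tell which. Origin at the centre of its underside, z along its axis. Starts upright near a corner of the sieve; may be absent (None). Grip its top 20 mm, fingers above the sieve's 24 mm walls.
- sleeve_d: upright brass tube, 54 mm outside diameter, 46 tall, 90 g; bore 36 mm (slides over the gauge pin) or 28 mm (does not): the name does not tell which. Origin at the centre of its underside, z along its axis. Starts upright near a corner of the sieve; may be absent (None). Grip its top 20 mm, fingers above the sieve's 24 mm walls.
- plug_1: small smooth green fuse plug: a short cylinder 24 mm in diameter, 18 mm tall, 20 g, with a white dot on top. Origin at the centre of its underside. Starts standing on the solid centre strip of the sieve; once pushed sideways off that strip it drops through the floor's openings. May be absent (None).
- plug_2: small smooth green fuse plug: a short cylinder 24 mm in diameter, 18 mm tall, 20 g, with a white dot on top. Origin at the centre of its underside. Starts standing on the solid centre strip of the sieve; once pushed sideways off that strip it drops through the floor's openings. May be absent (None).
- plug_3: small smooth green fuse plug: a short cylinder 24 mm in diameter, 18 mm tall, 20 g, with a white dot on top. Origin at the centre of its underside. Starts standing on the solid centre strip of the sieve; once pushed sideways off that strip it drops through the floor's openings. May be absent (None).
- plug_4: small smooth green fuse plug: a short cylinder 24 mm in diameter, 18 mm tall, 20 g, with a white dot on top. Origin at the centre of its underside. Starts standing on the solid centre strip of the sieve; once pushed sideways off that strip it drops through the floor's openings. May be absent (None).
There are look-alikes about, which are no part of the job. What is shaped like the sleeve_d but purple or turquoise is not meant.

How it is judged (in metres and radians):
On the way, in this order (a step that is already met when the one before it is completed fails the run):
1. the sieve is held over the catch tray, clear of its floor (horizontal distance between sieve and catch below 0.085 m and z of sieve in the frame of catch above 0.045 m and x of sleeve_a in the frame of sieve between -0.085 and 0.085 m and y of sleeve_a in the frame of sieve between -0.1 and 0.1 m and z of sleeve_a in the frame of sieve between -0.003 and 0.06 m and x of sleeve_b in the frame of sieve between -0.085 and 0.085 m and y of sleeve_b in the frame of sieve between -0.1 and 0.1 m and z of sleeve_b in the frame of sieve between -0.003 and 0.06 m and x of sleeve_c in the frame of sieve between -0.085 and 0.085 m and y of sleeve_c in the frame of sieve between -0.1 and 0.1 m and z of sleeve_c in the frame of sieve between -0.003 and 0.06 m and x of sleeve_d in the frame of sieve between -0.085 and 0.085 m and y of sleeve_d in the frame of sieve between -0.1 and 0.1 m and z of sleeve_d in the frame of sieve between -0.003 and 0.06 m), for 0.2 s.
2. all plugs lie in the catch tray while the sieve, with the sleeves still in it, is held over it (all of step 1 and x of plug_1 in the frame of catch between -0.108 and 0.108 m and y of plug_1 in the frame of catch between -0.148 and 0.148 m and z of plug_1 in the frame of catch between -0.003 and 0.043 m and x of plug_2 in the frame of catch between -0.108 and 0.108 m and y of plug_2 in the frame of catch between -0.148 and 0.148 m and z of plug_2 in the frame of catch between -0.003 and 0.043 m and x of plug_3 in the frame of catch between -0.108 and 0.108 m and y of plug_3 in the frame of catch between -0.148 and 0.148 m and z of plug_3 in the frame of catch between -0.003 and 0.043 m and x of plug_4 in the frame of catch between -0.108 and 0.108 m and y of plug_4 in the frame of catch between -0.148 and 0.148 m and z of plug_4 in the frame of catch between -0.003 and 0.043 m), for 0.2 s.
3. the sieve, with the sleeves still in it, stands released on its board (horizontal distance between sieve and board below 0.035 m and z of sieve in the frame of board below 0.014 m and angle between sieve's own z axis and vertical below 0.06 rad and linear speed of sieve below 0.02 m/s and contact force between the fingers and sieve below 0.1 N and x of sleeve_a in the frame of sieve between -0.085 and 0.085 m and y of sleeve_a in the frame of sieve between -0.1 and 0.1 m and z of sleeve_a in the frame of sieve between -0.003 and 0.06 m and x of sleeve_b in the frame of sieve between -0.085 and 0.085 m and y of sleeve_b in the frame of sieve between -0.1 and 0.1 m and z of sleeve_b in the frame of sieve between -0.003 and 0.06 m and x of sleeve_c in the frame of sieve between -0.085 and 0.085 m and y of sleeve_c in the frame of sieve between -0.1 and 0.1 m and z of sleeve_c in the frame of sieve between -0.003 and 0.06 m and x of sleeve_d in the frame of sieve between -0.085 and 0.085 m and y of sleeve_d in the frame of sieve between -0.1 and 0.1 m and z of sleeve_d in the frame of sieve between -0.003 and 0.06 m), for 0.2 s.
4. a sleeve that fits has been slid home on the gauge pin (((horizontal distance between sleeve_a and gauge below 0.006 m and z of sleeve_a in the frame of gauge below 0.02 m) or (horizontal distance between sleeve_c and gauge below 0.006 m and z of sleeve_c in the frame of gauge below 0.02 m))), for 0.1 s.
At the end, for the whole second after the job is handed in: Every plug lies inside the catch tray; the sieve stands level and released on its board, its centre within 35 mm of the board's; every sleeve that fits the pin is at rest inside the blue tray and every one that does not inside the red tray, on the tray's floor (x of plug_1 in the frame of catch between -0.108 and 0.108 m and y of plug_1 in the frame of catch between -0.148 and 0.148 m and z of plug_1 in the frame of catch between -0.003 and 0.043 m and x of plug_2 in the frame of catch between -0.108 and 0.108 m and y of plug_2 in the frame of catch between -0.148 and 0.148 m and z of plug_2 in the frame of catch between -0.003 and 0.043 m and x of plug_3 in the frame of catch between -0.108 and 0.108 m and y of plug_3 in the frame of catch between -0.148 and 0.148 m and z of plug_3 in the frame of catch between -0.003 and 0.043 m and x of plug_4 in the frame of catch between -0.108 and 0.108 m and y of plug_4 in the frame of catch between -0.148 and 0.148 m and z of plug_4 in the frame of catch between -0.003 and 0.043 m and horizontal distance between sieve and board below 0.035 m and z of sieve in the frame of board below 0.014 m and angle between sieve's own z axis and vertical below 0.06 rad and linear speed of sieve below 0.02 m/s and contact force between the fingers and sieve below 0.1 N and x of sleeve_a in the frame of tray_blue between -0.05 and 0.05 m and y of sleeve_a in the frame of tray_blue between -0.085 and 0.085 m and z of sleeve_a in the frame of tray_blue between -0.003 and 0.045 m and x of sleeve_b in the frame of tray_red between -0.05 and 0.05 m and y of sleeve_b in the frame of tray_red between -0.085 and 0.085 m and z of sleeve_b in the frame of tray_red between -0.003 and 0.045 m and x of sleeve_c in the frame of tray_blue between -0.05 and 0.05 m and y of sleeve_c in the frame of tray_blue between -0.085 and 0.085 m and z of sleeve_c in the frame of tray_blue between -0.003 and 0.045 m and x of sleeve_d in the frame of tray_red between -0.05 and 0.05 m and y of sleeve_d in the frame of tray_red between -0.085 and 0.085 m and z of sleeve_d in the frame of tray_red between -0.003 and 0.045 m and linear speed of each of sleeve_a, sleeve_b, sleeve_c, sleeve_d below 0.03 m/s); the robot touches nothing.
It fails at once if the torch was moved more than 30 mm (distance of torch from where it was at the start of the episode above 0.03 m).
It fails at once if the tester was moved more than 30 mm (distance of tester from where it was at the start of the episode above 0.03 m).
It fails at once if the fuse was moved more than 30 mm (distance of fuse from where it was at the start of the episode above 0.03 m).
It fails at once if the driver was moved more than 30 mm (distance of driver from where it was at the start of the episode above 0.03 m).
Of sleeve_a, sleeve_b, sleeve_c, sleeve_d only 3 to 4 are there at a start; the rules pass over those that are not, and their reading is None.
Of plug_1, plug_2, plug_3, plug_4 only 3 to 4 are there at a start; the rules pass over those that are not, and their reading is None.
At some moment in a run one of gauge, tray_blue, tray_red may be knocked a few centimetres aside while the robot is not near it.
It also fails if it takes over 210 s, if anything falls off the work surface, if the arm or the gripper's body presses on something with over 40 N, if the wrist force passes 120 N, or if a joint passes its speed limit or range.

### The arm

A 7-joint arm with a two-finger parallel gripper is mounted at the origin on the work surface. World frame = base frame: x ahead of the robot, y to its left, z up, the work surface at z = 0. Lengths are in m, angles in degrees, forces in N, time in s.
With the tool pointing down it reaches from about 0.425 to 1.025 m from the base axis. Payload 9.4 kg.
Tool frame: the origin (TCP) lies on the mounting face of the last link; the fingertips stand 173 mm ahead of it and the grasp point (between the pads) lies 155 mm ahead of it; z points along the fingers, x is the direction in which the jaws open and shut, and the axes are right-handed (so a half turn about z gives the same grasp; the last joint's range is limited). The gripper opens to 85 mm and grips with 20 to 120 N. Pads are 22 mm wide; open, the fingers measure 114 mm over their backs; the gripper's body (76 mm by 85 mm) begins 54 mm behind the grasp point. The pads swing forward as they close: fully open they stand 13 mm farther back than shut.
Start: joints at [72.611, 34.337, -0.143, 91.639, 0.103, 54.024, -4.572], TCP at [0.163, -0.706, 0.405] pointing down, gripper open.
Joint ranges: [-147.43, 147.43], [-19.82, 112.94], [-74.19, 73.91], [6.32, 146.72], [-59.91, 239.91], [6.04, 106.73], [-150.56, 150.56]. Speed limits (degrees/s): [127.2, 127.2, 172.46, 172.46, 180, 180, 180].

### API

Orientations are given as [roll, pitch, yaw] about the fixed x, y, z axes, in that order (R = Rz(yaw) Ry(pitch) Rx(roll)).
In Python, from cell import r, vision gives the robot as it stands. The module is installed in compiled form; this text tells all that it offers.
- The arm moves only by the tool servo_tool, never from a script. Its argument "motion" is a list of rows, each a list of 7 numbers: the closure, from -1 (fully open) to 1 (shut), so that 0 is half open, then the shift along the tool's x, y, z in m, then the turn, a rotation vector about the tool's x, y, z in rad. A call has 1 to 20 rows; each row shifts and turns the commanded pose from where the row before left it, along the tool's axes as they then stand; what a row does not reach is not made up. A row lasts 1/12 s, in which the tool goes at most 41.7 mm and 7.16 degrees, less where a joint would pass 70% of its speed; a pose out of reach is approached as far as the arm can. A call is refused whole if a number of a shift passes 0.0417 or a number of a turn 0.125, either way. A call with a gripper value outside its range is refused whole. The fingers move at their own pace and stop on an object; the grip force is fixed at half the most. Time passes only in rows, so rows that do not move let the fingers close. It gives the time, the measured TCP pose, the force and the opening at its end, in the units of the state.
- r.state(): the state, without advancing time (a new reading comes with each control period).
- vision.grab_frame(name): name is "scene" or "side" or "wrist"; returns a dict with "image" (384x512x3 uint8, blue, green, red), "fx", "fy", "cx", "cy" (pixels), "k1" (the pictures are not rectified: a ray, as slopes to the right and down, at radius r is drawn at 1 + k1 r^2 times it, then the intrinsics apply), "xyz" and "rotation" of the camera in the world; the wrist camera has in their place "T_tool_cam" (4x4, takes a point from camera to tool coordinates, whose origin is the TCP and whose axes are the tool frame's). Camera axes: x right, y up, looking along -z (the intrinsics and any distortion apply to the point x, -y, -z); pixel columns grow to the right and rows downward; lengths in m; the calibration is good to about 2 mm. A picture is of the moment at which its call begins: read the wrist's pose just before it. There is no depth.
- r.close_job(): hands the job in, once; it reports no verdict.
The state is a dict: "time": time; "qpos": joint angles; "joint_velocities": joint speeds; "tau": joint torques, N m; "tool_pos": TCP position; "ee_rot": TCP orientation; "wrist_force": force on the tool from outside, world axes, zero at the start; "ft_torque": the same for the moment, N m; "opening": finger opening in m.
Only numpy, scipy, OpenCV 4.12 (cv2) and the standard library are available. Lean on these libraries where they do the work, as an engineer would, in place of code of your own. Each camera call takes 0.05 s, during which the arm holds its last target.

## Working session

There is one attempt and no reset: what is moved stays moved. The work goes in short steps, Python scripts to look and compute and a tool call to move; the robot and the scene stay as the last step left them, time stands still between calls to the robot, and variables do not carry over. Pictures are saved under pics/ and viewed, and the job is handed in when it is done.

Besides the shell and the picture viewer there is one more tool, called after "Request:" as name([rows], argument=value, ...), one row to a line, values as JSON. servo_tool: Moves the arm, as the interface text tells. Its arguments: {"type":"object","properties":{"motion":{"type":"array"}},"required":["motion"]}

```bash
mkdir -p pics; python3 - <<'E'
from cell import r, vision
import cv2
print(r.state())
for n in ("scene","side","wrist"):
    f=vision.grab_frame(n); cv2.imwrite(f"pics/{n}0.png",f["image"])
    print(n,{k:v for k,v in f.items() if k!="image"})
E
```

```text
{'time': 0.0, 'qpos': array([72.6098673 , 34.38448412, -0.14583839, 91.67918072,  0.10537526,
       54.0226466 , -4.57399758]), 'joint_velocities': array([ 0.07431902, -0.02674133,  0.00866417,  0.13041017, -0.04490512,
       -0.00556146, -0.06443193]), 'tau': array([ 4.68942346e-05, -7.76440001e+01,  1.56519301e+00, -2.58008087e+01,
        1.24440913e-02,  9.00298735e-03,  5.35727452e-06]), 'tool_pos': array([ 0.16299779, -0.70624682,  0.40382805]), 'ee_rot': array([ 1.79990316e+02,  8.56824878e-02, -7.70014861e+01]), 'wrist_force': array([0.46095618, 0.27709055, 0.25684676]), 'ft_torque': array([ 0.03390761, -0.01314348, -0.00042366]), 'opening': 0.08545020532834237}
scene {'fx': 397.7034817072289, 'fy': 397.7034817072289, 'cx': 252.27786256485575, 'cy': 184.83115355690586, 'k1': 0.02390848536965637, 'xyz': array([ 1.47059176, -0.57565529,  0.89977206]), 'rotation': array([51.50126244, -1.12466022, 59.39285681])}
side {'fx': 378.90364556918956, 'fy': 378.90364556918956, 'cx': 250.85073974463833, 'cy': 189.22243305681582, 'k1': -0.08847813629229034, 'xyz': array([0.14145356, 0.60385877, 0.82195974]), 'rotation': array([  44.0797396 ,   -0.21360782, -144.2964566 ])}
wrist {'fx': 306.12727726184744, 'fy': 306.12727726184744, 'cx': 264.0692878755318, 'cy': 193.3615052211177, 'k1': -0.07659056402911599, 'T_tool_cam': array([[ 9.99999481e-01, -8.96329337e-04,  4.83831853e-04,
        -2.43673735e-04],
       [-7.21978191e-04, -9.58809768e-01, -2.84048074e-01,
        -7.20919055e-02],
       [ 7.18503328e-04,  2.84047577e-01, -9.58809917e-01,
         3.21586686e-02],
       [ 0.00000000e+00,  0.00000000e+00,  0.00000000e+00,
         1.00000000e+00]])}
```

View pics/scene0.png

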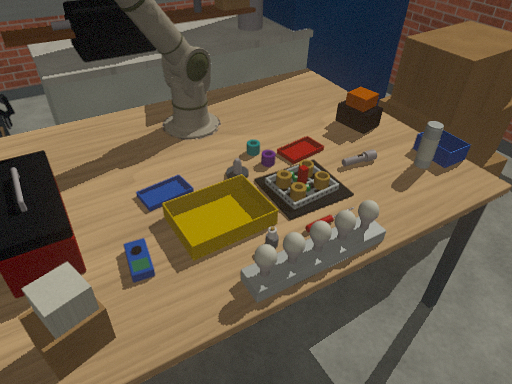

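View pics/side0.png

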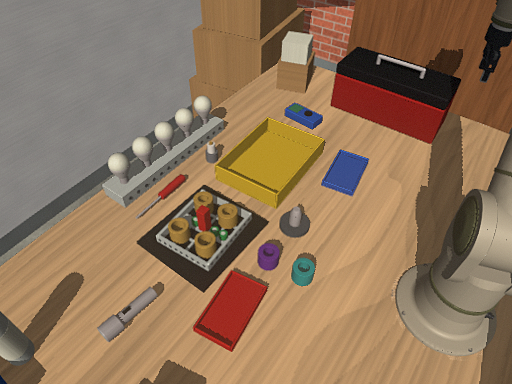

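View pics/wrist0.png

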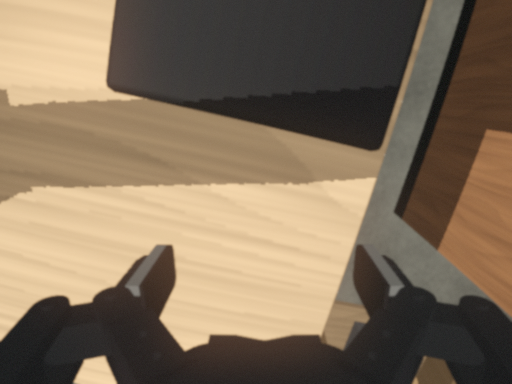

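```bash
cat > h.py <<'E'
import numpy as np, cv2
from cell import r, vision
from scipy.spatial.transform import Rotation as Ro
from scipy.optimize import least_squares
def grab(n,save=None):
    s=r.state(); f=vision.grab_frame(n)
    if n=="wrist":
        T=np.eye(4); T[:3,:3]=Ro.from_euler('xyz',s['ee_rot'],degrees=True).as_matrix(); T[:3,3]=s['tool_pos']
        T=T@f['T_tool_cam']
    else:
        T=np.eye(4); T[:3,:3]=Ro.from_euler('xyz',f['rotation'],degrees=True).as_matrix(); T[:3,3]=f['xyz']
    f['T']=T
    if save: cv2.imwrite(f"pics/{save}.png",f['image'])
    return f
def K(f): return np.array([[f['fx'],0,f['cx']],[0,f['fy'],f['cy']],[0,0,1.]])
def ray(f,uv):
    p=cv2.undistortPoints(np.array(uv,float).reshape(-1,1,2),K(f),np.array([f['k1'],0,0,0.])).reshape(-1,2)
    d=np.c_[p[:,0],-p[:,1],-np.ones(len(p))]@f['T'][:3,:3].T
    return f['T'][:3,3],d
def onz(f,uv,z):
    o,d=ray(f,uv); return o+d*((z-o[2])/d[:,2])[:,None]
def proj(f,P):
    P=(np.atleast_2d(P)-f['T'][:3,3])@f['T'][:3,:3]
    x=P[:,0]/-P[:,2]; y=-P[:,1]/-P[:,2]; k=1+f['k1']*(x*x+y*y)
    return np.c_[f['fx']*x*k+f['cx'],f['fy']*y*k+f['cy']]
def crop(f,x0,y0,x1,y1,name,s=4):
    cv2.imwrite(f"pics/{name}.png",cv2.resize(f['image'][y0:y1,x0:x1],None,fx=s,fy=s,interpolation=cv2.INTER_CUBIC))
def mask(f,lo,hi,minA=15):
    m=cv2.inRange(cv2.cvtColor(f['image'],cv2.COLOR_BGR2HSV),lo,hi)
    n,l,st,c=cv2.connectedComponentsWithStats(m)
    return m,[(st[i,4],c[i],st[i,:4],l==i) for i in range(1,n) if st[i,4]>=minA]
E
python3 - <<'E'
from h import *
np.set_printoptions(precision=3,suppress=True)
s=grab("scene"); d=grab("side")
crop(s,150,120,360,270,"s_c",3.5); crop(d,130,90,380,280,"d_c",3.1)
E
```

```text
(no output)
```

View pics/s_c.png

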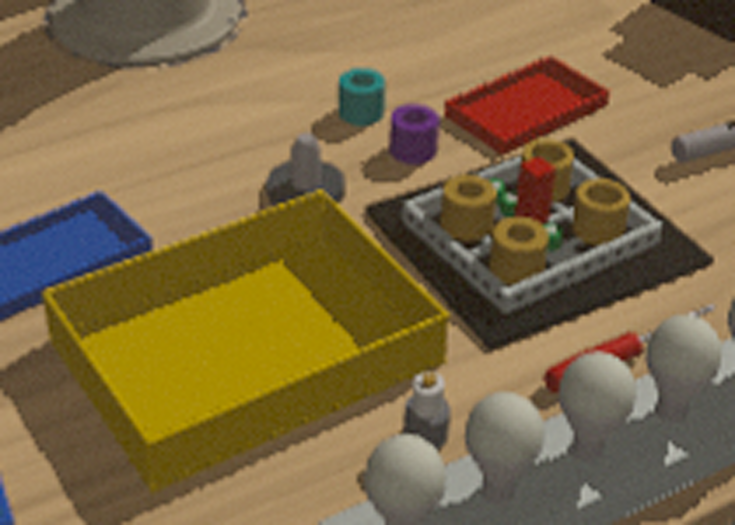

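View pics/d_c.png

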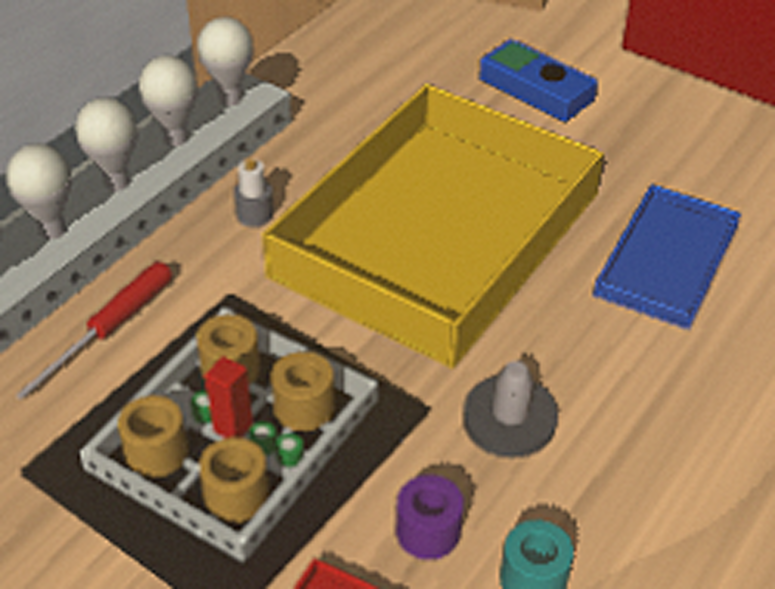

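```bash
python3 - <<'E'
from h import *
np.set_printoptions(precision=3,suppress=True)
s=grab("scene"); d=grab("side")
S=lambda *p: np.array(p)/3.5+[150,120]
D=lambda *p: np.array(p)/3.1+[130,90]
def show(n,f,p,z):
    P=onz(f,p,z); print(n,z,P[:,:2].tolist() if 0 else P[:,:2].ravel(),"mean",P.mean(0)[:2])
    if len(P)==4:
        print("   edges",[np.round(np.linalg.norm(P[i]-P[(i+1)%4]),3) for i in range(4)], [np.round(np.degrees(np.arctan2(*(P[(i+1)%4]-P[i])[1::-1])),1) for i in range(4)])
show("catch side",d,D((428,88),(603,153),(456,322),(266,240)),.06)
show("catch scene",s,S((320,193),(447,316),(152,438),(47,292)),.06)
show("board scene",s,S((575,140),(712,260),(487,348),(367,210)),.01)
show("board side",d,D((230,295),(430,408),(22,470)),.01)
show("post side",d,D((228,366)),.094)
show("post scene",s,S((537,163)),.094)
show("sieve rim scene",s,S((540,152),(660,228),(505,300),(405,210)),.034)
show("sieve rim side",d,D((222,313),(377,382),(242,545),(84,456)),.034)
show("gauge tip side",d,D((516,368)),.07)
show("gauge tip scene",s,S((306,140)),.07)
show("gauge base side",d,D((510,408)),.014)
show("gauge base scene",s,S((303,185)),.014)
show("sleeves side",d,D((229,338),(303,373),(154,422),(235,465)),.062)
show("sleeves scene",s,S((470,190),(550,155),(602,195),(520,235)),.062)
# trays
for n,f in(("scene",s),("side",d)):
    m,b=mask(f,(105,150,60),(125,255,255),200)
    for x in b: print(n,"blue",x[0],x[1],x[2],onz(f,[x[1]],.01))
    for lo,hi in(((0,170,60),(6,255,255)),((174,170,60),(180,255,255))):
        m,b=mask(f,lo,hi,60)
        for x in b: print(n,"red",x[0],x[1],x[2],onz(f,[x[1]],.01))
show("driver",d,D((168,268),(22,392)),.01)
show("fuse",d,D((252,215)),.0)
show("decoys top",d,D((431,500),(540,545)),.046)
show("torch",d,[(103,330),(155,291)],.02)
E
```

```text
catch side 0.06 [ 0.719 -0.307  0.508 -0.319  0.5   -0.025  0.707 -0.009] mean [ 0.609 -0.165]
   edges [np.float64(0.212), np.float64(0.294), np.float64(0.207), np.float64(0.298)] [np.float64(-176.7), np.float64(91.5), np.float64(4.4), np.float64(-87.5)]
catch scene 0.06 [ 0.505 -0.029  0.72  -0.019  0.725 -0.309  0.514 -0.319] mean [ 0.616 -0.169]
   edges [np.float64(0.215), np.float64(0.29), np.float64(0.211), np.float64(0.29)] [np.float64(2.6), np.float64(-89.0), np.float64(-177.4), np.float64(91.8)]
board scene 0.01 [0.501 0.301 0.736 0.292 0.73  0.022 0.497 0.032] mean [0.616 0.162]
   edges [np.float64(0.235), np.float64(0.271), np.float64(0.234), np.float64(0.269)] [np.float64(-2.1), np.float64(-91.2), np.float64(177.6), np.float64(89.2)]
board side 0.01 [0.722 0.032 0.485 0.036 0.729 0.297] mean [0.645 0.122]
post side 0.094 [0.609 0.155] mean [0.609 0.155]
post scene 0.094 [0.606 0.161] mean [0.606 0.161]
sieve rim scene 0.034 [0.526 0.23  0.692 0.257 0.705 0.058 0.542 0.049] mean [0.616 0.149]
   edges [np.float64(0.168), np.float64(0.2), np.float64(0.163), np.float64(0.1
[... 1397 characters left out ...]
 0 232  86  66] [[ 0.529 -0.695  0.01 ]]
side blue 366 [303.038 116.97 ] [285 103  37  26] [[ 0.658 -0.45   0.01 ]]
side blue 426 [346.702 165.751] [322 150  47  45] [[ 0.411 -0.301  0.01 ]]
side red 3888 [387.102 107.852] [331  73 118  71] [[ 0.427 -0.699  0.01 ]]
side red 224 [171.438 186.071] [158 175  27  24] [[0.8   0.093 0.01 ]]
side red 288 [203.382 217.885] [196 205  15  26] [[0.64  0.131 0.01 ]]
side red 3131 [230.352 309.73 ] [193 270  74  82] [[0.411 0.304 0.01 ]]
driver 0.01 [0.797 0.04  0.794 0.237] mean [0.796 0.139]
fuse 0.0 [ 0.788 -0.079] mean [ 0.788 -0.079]
decoys top 0.046 [0.417 0.139 0.325 0.124] mean [0.371 0.132]
torch 0.02 [0.604 0.514 0.58  0.375] mean [0.592 0.445]
```

```bash
cat >> h.py <<'E'
def go(x=None,y=None,z=None,yaw=None,st=None):
    "print shift in tool axes (after turn to yaw) + number of rows"
    s=r.state(); p=np.array(s['tool_pos']); R=Ro.from_euler('xyz',s['ee_rot'],degrees=True)
    t=np.array([p[0] if x is None else x,p[1] if y is None else y,p[2] if z is None else z])
    Rt=Ro.from_euler('xyz',[180,0,s['ee_rot'][2] if yaw is None else yaw],degrees=True)
    rv=(R.inv()*Rt).as_rotvec(); sh=Rt.inv().apply(t-p)
    print("turn rad",np.round(rv,4),"shift",np.round(sh,4),"rows>=",np.ceil(np.abs(sh).max()/.0417),"norm/.0417",round(np.linalg.norm(sh)/.0417,2))
E
python3 - <<'E'
from h import *
go(.608,.159,.40,-85)
E
```

```text
turn rad [1.000e-04 4.000e-04 1.396e-01] shift [-0.8233 -0.5187  0.0045] rows>= 20.0 norm/.0417 23.34
```

Request:
servo_tool([
  [-1,0,0,0,0,0,0.07],
  [-1,0,0,0,0,0,0.07],
  [-1,-0.032,-0.02,0,0,0,0],
  [-1,-0.032,-0.02,0,0,0,0],
  [-1,-0.032,-0.02,0,0,0,0],
  [-1,-0.032,-0.02,0,0,0,0],
  [-1,-0.032,-0.02,0,0,0,0],
  [-1,-0.032,-0.02,0,0,0,0],
  [-1,-0.032,-0.02,0,0,0,0],
  [-1,-0.032,-0.02,0,0,0,0],
  [-1,-0.032,-0.02,0,0,0,0],
  [-1,-0.032,-0.02,0,0,0,0],
  [-1,-0.032,-0.02,0,0,0,0],
])

```text
time: 1.43
tool_pos: [0.3521, -0.335, 0.405]
ee_rot: [-180.0, -0.0, -85.0]
wrist_force: [-0.1, 0.5, 0.6]
opening: 0.0854
```

Request:
servo_tool([
  [-1,-0.032,-0.02,0,0,0,0],
  [-1,-0.032,-0.02,0,0,0,0],
  [-1,-0.032,-0.02,0,0,0,0],
  [-1,-0.032,-0.02,0,0,0,0],
  [-1,-0.032,-0.02,0,0,0,0],
  [-1,-0.032,-0.02,0,0,0,0],
  [-1,-0.032,-0.02,0,0,0,0],
  [-1,-0.032,-0.02,0,0,0,0],
  [-1,-0.032,-0.02,0,0,0,0],
  [-1,-0.032,-0.02,0,0,0,0],
  [-1,-0.032,-0.02,0,0,0,0],
  [-1,-0.032,-0.02,0,0,0,0],
  [-1,0,0,0,0,0,0],
  [-1,0,0,0,0,0,0],
])

```text
time: 2.6
tool_pos: [0.558, 0.0691, 0.4044]
ee_rot: [-180.0, 0.0, -84.8]
wrist_force: [-0.0, -0.9, -0.1]
opening: 0.0852
```

```bash
python3 - <<'E'
from h import *
f=grab("wrist","w1"); print(r.state()['tool_pos'],r.state()['ee_rot'],r.state()['qpos'])
cv2.imwrite("pics/w1b.png",cv2.resize(f['image'],None,fx=1.5,fy=1.5))
E
```

```text
[0.55740532 0.06721744 0.40440106] [ 1.79965637e+02 -1.36554806e-02 -8.49322804e+01] [  -8.84311717   23.24411485   -5.26107141  113.1177112     3.00894575
   43.80128864 -100.78550941]
```

View pics/w1b.png

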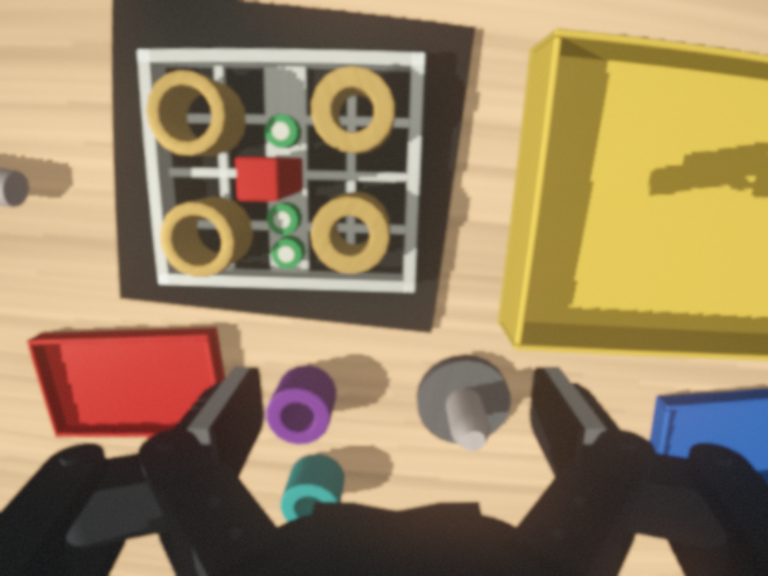

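```bash
python3 - <<'E'
from h import *
np.set_printoptions(precision=4,suppress=True)
f=grab("wrist")
W=lambda *p: np.array(p)/1.5
def q(n,p,z):
    P=onz(f,W(*p),z)[:,:2]; print(n,P.tolist(),P.mean(0))
    for i in range(len(P)):
        e=P[(i+1)%len(P)]-P[i]; print("   ",np.linalg.norm(e).round(4),np.degrees(np.arctan2(e[1],e[0])).round(1))
q("sieve",((138,52),(425,52),(414,292),(160,284)),.034)
q("post",((236,157),(276,157),(277,202),(236,200)),.094)
q("catch",((505,345),(545,30)),.06)
q("gauge tip",((474,440),),.07); q("gauge base",((464,398),),.014)
go(.608,.159,.405,-85)
E
```

```text
sieve [[0.6851695173964201, 0.25926421276638933], [0.698677334244343, 0.06047406986520887], [0.5287459318572834, 0.05114497947287152], [0.517531742221684, 0.24932141119965973]] [0.6075 0.1551]
    0.1992 -86.1
    0.1702 -176.9
    0.1985 93.2
    0.1679 3.4
post [[0.6200759214712367, 0.1680869743151039], [0.6218783104401717, 0.14423169379261525], [0.5955623120493435, 0.14298224324776176], [0.5947583879197341, 0.16801409188739425]] [0.6081 0.1558]
    0.0239 -85.7
    0.0263 -177.3
    0.025 91.8
    0.0253 0.2
catch [[0.5017278076850673, -0.01830700009240846], [0.7141769015245308, -0.012016780316392223]] [ 0.608  -0.0152]
    0.2125 1.7
    0.2125 -178.3
gauge tip [[0.4252215296406017, -0.004460081835307272]] [ 0.4252 -0.0045]
    0.0 0.0
gauge base [[0.42973641293122633, -0.0038933277052940196]] [ 0.4297 -0.0039]
    0.0 0.0
turn rad [ 0.0008 -0.0006 -0.0007] shift [-0.0881 -0.0588 -0.0006] rows>= 3.0 norm/.0417 2.54
```

```bash
python3 - <<'E'
from h import *
go(.608,.156,.300,-86.5)
E
```

```text
turn rad [ 0.0008 -0.0006  0.0255] shift [-0.0867 -0.0563  0.1044] rows>= 3.0 norm/.0417 3.52
```

Request:
servo_tool([
  [-1,-0.0217,-0.0141,0,0,0,0.0255],
  [-1,-0.0217,-0.0141,0,0,0,0],
  [-1,-0.0217,-0.0141,0.026,0,0,0],
  [-1,-0.0217,-0.0141,0.026,0,0,0],
  [-1,0,0,0.026,0,0,0],
  [-1,0,0,0.026,0,0,0],
  [-1,0,0,0,0,0,0],
  [-1,0,0,0,0,0,0],
  [-1,0,0,0,0,0,0],
])

```text
time: 3.45
tool_pos: [0.6083, 0.1559, 0.302]
ee_rot: [-179.9, -0.0, -86.6]
wrist_force: [0.5, -0.6, 0.4]
opening: 0.0856
```

```bash
python3 - <<'E'
from h import *
f=grab("wrist","w2"); print(r.state()['tool_pos'],r.state()['ee_rot'])
go(.608,.156,.240,-86.5)
s=grab("scene","sc2");crop(s,200,60,380,230,"sc2c",4)
E
```

```text
[0.60838366 0.15613665 0.30251155] [-1.79875138e+02  1.62760972e-02 -8.65778805e+01]
turn rad [-0.0022  0.0003 -0.0014] shift [0.0001 0.0004 0.0625] rows>= 2.0 norm/.0417 1.5
```

View pics/w2.png

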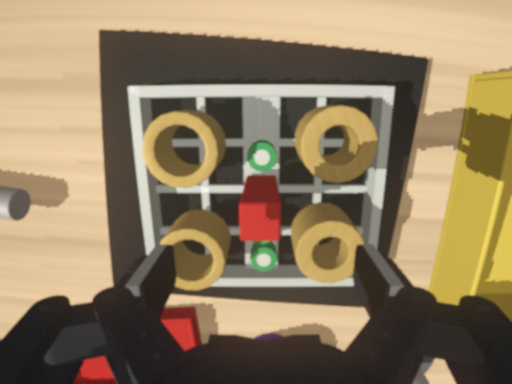

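View pics/sc2c.png

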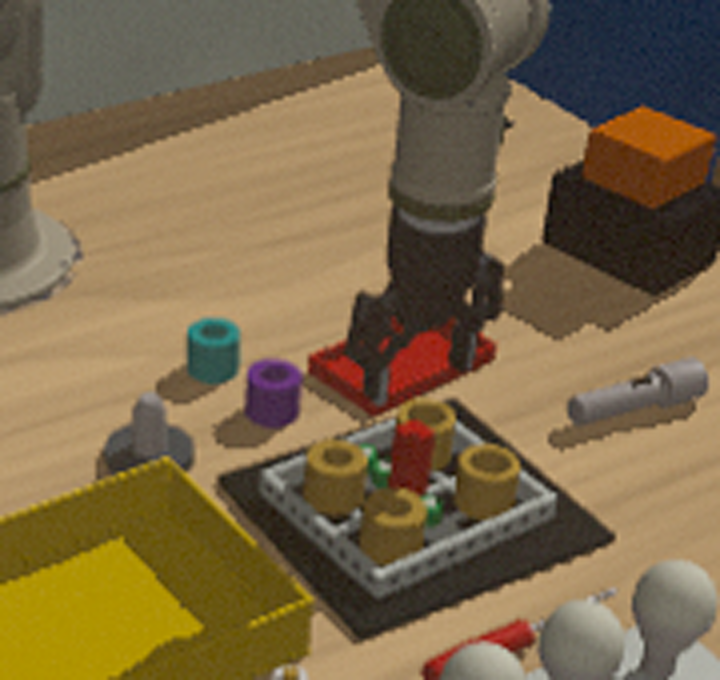

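```bash
python3 - <<'E'
from h import *
f=grab("wrist"); print(onz(f,[(260,223)],.094),onz(f,[(129,87),(394,87),(357,287),(158,280)],.034))
E
```

```text
[[0.60931111 0.1593586  0.094     ]] [[0.68768044 0.26300947 0.034     ]
 [0.69961482 0.06510045 0.034     ]
 [0.52848017 0.06823455 0.034     ]
 [0.52456712 0.24681358 0.034     ]]
```

Request:
servo_tool([
  [-1,-0.002,0,0.02,0,0,0],
  [-1,0,0,0.02,0,0,0],
  [-1,0,0,0.015,0,0,0],
  [-1,0,0,0.0075,0,0,0],
  [-1,0,0,0,0,0,0],
  [0,0,0,0,0,0,0],
  [0.3,0,0,0,0,0,0],
  [1,0,0,0,0,0,0],
  [1,0,0,0,0,0,0],
  [1,0,0,0,0,0,0],
  [1,0,0,0,0,0,0],
  [1,0,0,0,0,0,0],
  [1,0,0,0,0,0,0],
])

```text
time: 4.68
tool_pos: [0.6079, 0.1589, 0.239]
ee_rot: [-179.9, -0.0, -86.5]
wrist_force: [-0.5, -2.0, 6.1]
opening: 0.0251
```

```bash
python3 - <<'E'
from h import *
s=grab("scene","sc3");crop(s,230,80,360,230,"sc3c",4); print(r.state())
E
```

```text
{'time': 4.7333, 'qpos': array([ -17.40345794,   39.79865623,   -3.67551295,  111.45561119,
          4.92366533,   28.84043593, -111.05247733]), 'joint_velocities': array([ 0.10122152, -0.02756508, -0.03733925,  0.06088603,  0.06160527,
       -0.11574183,  0.07041469]), 'tau': array([-6.22114241e-01, -7.02408600e+01,  2.17609853e-02, -1.49419078e+01,
       -7.00033992e-02, -4.87612970e-01,  4.53900243e-02]), 'tool_pos': array([0.6079474 , 0.15885164, 0.23906572]), 'ee_rot': array([-1.79943489e+02, -5.01991815e-03, -8.65102811e+01]), 'wrist_force': array([-2.02544446, -1.61638754,  6.75928377]), 'ft_torque': array([-0.3061722 ,  0.23384931, -0.08682135]), 'opening': 0.025072047182420995}
```

View pics/sc3c.png

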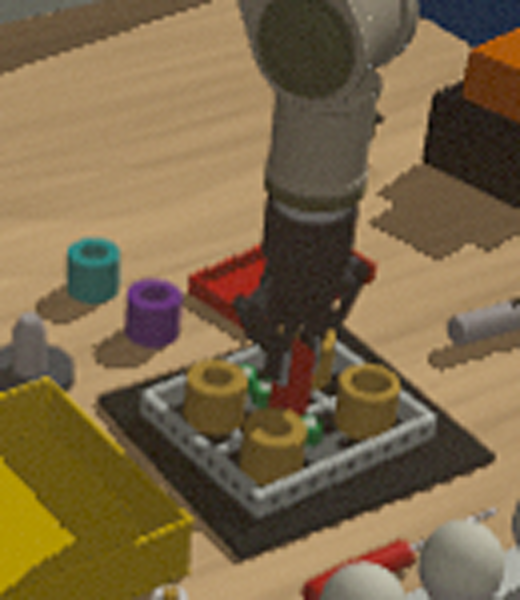

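Request:
servo_tool([
  [1,0,0,-0.004,0,0,0],
  [1,0,0,-0.008,0,0,0],
  [1,0,0,-0.012,0,0,0],
  [1,0,0,-0.012,0,0,0],
  [1,0,0,-0.012,0,0,0],
  [1,0,0,-0.012,0,0,0],
  [1,0,0,-0.012,0,0,0],
  [1,0,0,-0.006,0,0,0],
  [1,0,0,-0.002,0,0,0],
  [1,0,0,0,0,0,0],
])

```text
time: 5.57
tool_pos: [0.6078, 0.1591, 0.3189]
ee_rot: [-179.9, 0.0, -86.5]
wrist_force: [0.1, -0.8, -10.1]
opening: 0.025
```

```bash
python3 - <<'E'
from h import *
s=grab("side","sd4");crop(s,100,90,330,290,"sd4c",3.4); f=grab("wrist","w4"); print(r.state()['tool_pos'],r.state()['ft_torque'])
go(.612,-.167,.319,-86.5)
E
```

```text
[0.60747755 0.15899976 0.31774392] [-0.02899333  0.0817999  -0.05687692]
turn rad [ 0.0009 -0.0002  0.0002] shift [ 0.3257  0.0154 -0.0013] rows>= 8.0 norm/.0417 7.82
```

View pics/sd4c.png

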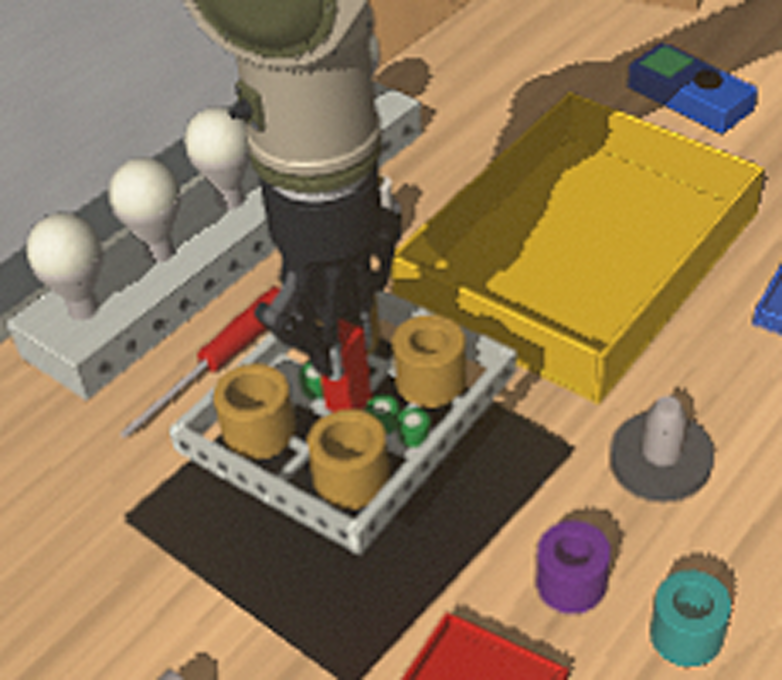

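View pics/w4.png

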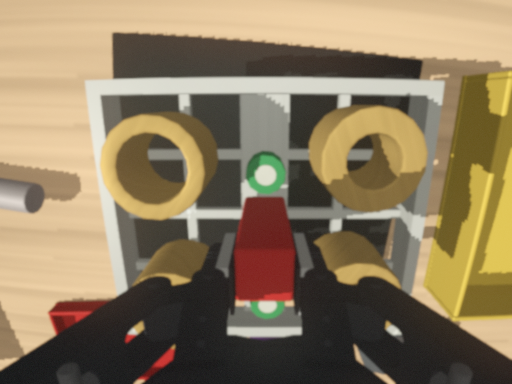

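Request:
servo_tool([
  [1,0.004,0,0,0,0,0],
  [1,0.008,0.001,0,0,0,0],
  [1,0.012,0.001,0,0,0,0],
  [1,0.012,0.001,0,0,0,0],
  [1,0.012,0.001,0,0,0,0],
  [1,0.012,0.001,0,0,0,0],
  [1,0.012,0.001,0,0,0,0],
  [1,0.012,0.001,0,0,0,0],
  [1,0.012,0.001,0,0,0,0],
  [1,0.012,0.001,0,0,0,0],
  [1,0.012,0.001,0,0,0,0],
  [1,0.012,0.001,0,0,0,0],
  [1,0.012,0.001,0,0,0,0],
  [1,0.012,0.001,0,0,0,0],
  [1,0.012,0.001,0,0,0,0],
  [1,0.012,0.001,0,0,0,0],
])

```text
time: 7.0
tool_pos: [0.6038, -0.0227, 0.3181]
ee_rot: [180.0, -0.0, -86.5]
wrist_force: [-0.9, -0.0, -9.8]
opening: 0.0251
```

Request:
servo_tool([
  [1,0.012,0,0,0,0,0],
  [1,0.012,0,0,0,0,0],
  [1,0.012,0,0,0,0,0],
  [1,0.012,0,0,0,0,0],
  [1,0.012,0,0,0,0,0],
  [1,0.012,0,0,0,0,0],
  [1,0.012,0,0,0,0,0],
  [1,0.012,0,0,0,0,0],
  [1,0.012,0,0,0,0,0],
  [1,0.012,0,0,0,0,0],
  [1,0.012,0,0,0,0,0],
  [1,0.008,0,0,0,0,0],
  [1,0.004,0,0,0,0,0],
  [1,0,0,0,0,0,0],
  [1,0,0,0,0,0,0],
  [1,0,0,0,0,0,0],
])

```text
time: 8.33
tool_pos: [0.6127, -0.1642, 0.3181]
ee_rot: [180.0, 0.0, -86.4]
wrist_force: [-0.2, 1.3, -10.6]
opening: 0.025
```

```bash
python3 - <<'E'
from h import *
f=grab("wrist","w5"); d=grab("side","sd5"); print(r.state()['tool_pos'],r.state()['time'])
go(.612,-.167,.319,-86.5); crop(d,190,70,390,240,"sd5c",4)
E
```

```text
[ 0.61270962 -0.16424764  0.31814495] 8.4333
turn rad [0.0001 0.0005 0.0015] shift [ 0.0027  0.0009 -0.0009] rows>= 1.0 norm/.0417 0.07
```

View pics/w5.png

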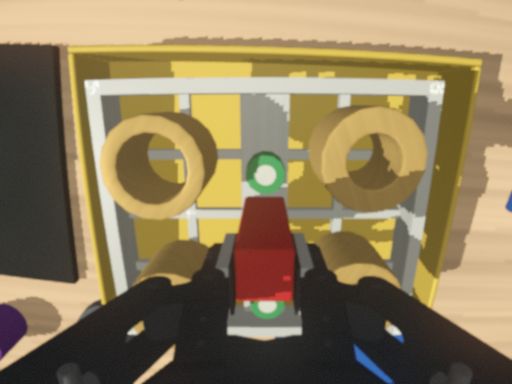

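View pics/sd5c.png

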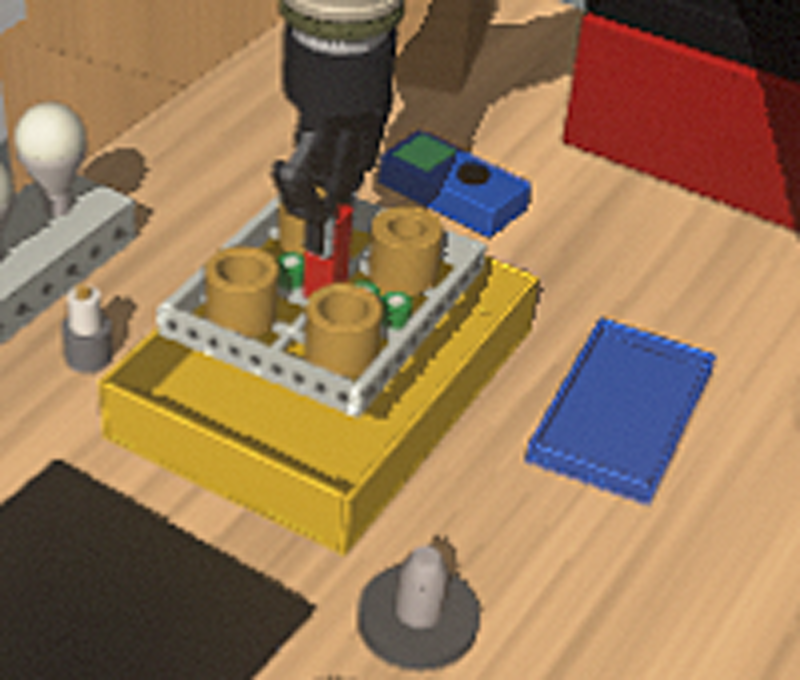

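Request:
servo_tool([
  [1,-0.03,0,0,0,0,0],
  [1,0.03,0,0,0,0,0],
  [1,0.03,0,0,0,0,0],
  [1,-0.03,0,0,0,0,0],
  [1,-0.03,0,0,0,0,0],
  [1,0.03,0,0,0,0,0],
  [1,0.03,0,0,0,0,0],
  [1,-0.03,0,0,0,0,0],
  [1,-0.03,0,0,0,0,0],
  [1,0.03,0,0,0,0,0],
  [1,0,0,0,0,0,0],
  [1,0,0,0,0,0,0],
  [1,0,0,0,0,0,0],
  [1,0,0,0,0,0,0],
])

```text
time: 9.6
tool_pos: [0.6126, -0.1647, 0.3182]
ee_rot: [180.0, 0.0, -86.5]
wrist_force: [-0.6, -0.3, -8.4]
opening: 0.0248
```

```bash
cat > look.py <<'E'
import sys
from h import *
n=sys.argv[1]
f=grab("wrist","w"+n); d=grab("side"); s=grab("scene"); print(r.state()['tool_pos'],r.state()['time'])
a=[int(v) for v in sys.argv[2:6]] or [190,70,390,240]
b=[int(v) for v in sys.argv[6:10]] or [140,130,340,280]
def cr(f,q,h): x=f['image'][q[1]:q[3],q[0]:q[2]]; return cv2.resize(x,(400,int(400*x.shape[0]/x.shape[1])),interpolation=cv2.INTER_CUBIC)
ims=[cr(d,a,0),cr(s,b,0)]; H=max(i.shape[0] for i in ims)
ims=[cv2.copyMakeBorder(i,0,H-i.shape[0],0,0,cv2.BORDER_CONSTANT) for i in ims]
cv2.imwrite(f"pics/ds{n}.png",cv2.hconcat(ims))
E
python3 look.py 6
```

```text
[ 0.61261938 -0.16486553  0.31819273] 9.75
```

View pics/w6.png

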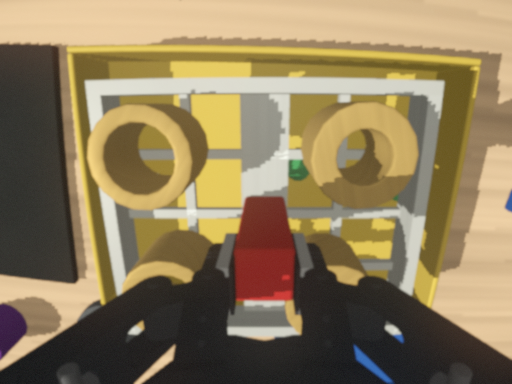

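View pics/ds6.png

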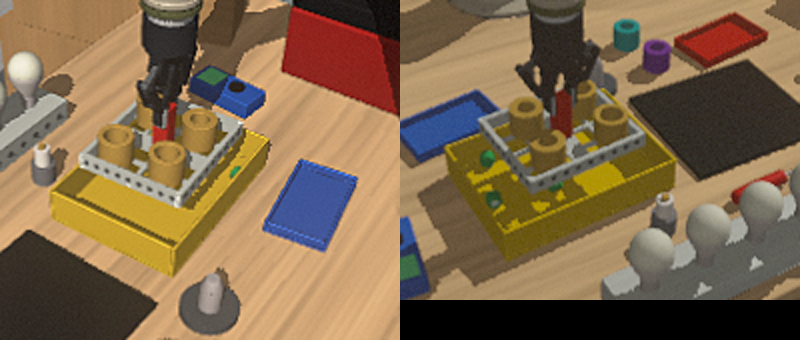

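```bash
python3 - <<'E'
from h import *
s=grab("scene"); d=grab("side"); crop(s,160,170,290,260,"s7",6); 
for n,f in (("scene",s),("side",d)):
    m,b=mask(f,(60,110,30),(85,255,255),3)
    for x in b: print(n,x[0],x[1],onz(f,[x[1]],.014),onz(f,[x[1]],.105))
E
```

```text
scene 3 [253.33333333 141.        ] [[0.27124244 0.15913778 0.014     ]] [[0.39445787 0.08364864 0.105     ]]
scene 43 [252.88372093 150.58139535] [[0.33197064 0.12094394 0.014     ]] [[0.44894715 0.04937866 0.105     ]]
scene 26 [183.57692308 208.26923077] [[ 0.5170821  -0.25584398  0.014     ]] [[ 0.61504114 -0.28869987  0.105     ]]
scene 79 [141.30379747 264.17721519] [[ 0.6782584 -0.4522998  0.014    ]] [[ 0.75965895 -0.46497275  0.105     ]]
scene 7 [132.57142857 263.71428571] [[ 0.66441903 -0.47302901  0.014     ]] [[ 0.74724137 -0.48357235  0.105     ]]
side 61 [295.63934426 107.36065574] [[ 0.70995441 -0.48265294  0.014     ]] [[ 0.64592452 -0.36027981  0.105     ]]
side 9 [307.11111111 155.11111111] [[ 0.53733359 -0.26683807  0.014     ]] [[ 0.49274587 -0.16877203  0.105     ]]
side 3 [301. 258.] [[0.35093898 0.08929915 0.014     ]] [[0.32734477 0.14725368 0.105     ]]
side 4 [296.5 262.5] [[0.3532779  0.10751619 0.014     ]] [[0.32942026 0.16341894 0.105     ]]
side 5 [300.4 263. ] [[0.34452608 0.10308216 0.014     ]] [[0.32165415 0.15948431 0.105     ]]
side 16 [306.75   265.4375] [[0.32789461 0.10003173 0.014     ]] [[0.30689587 0.15677745 0.105     ]]
side 4 [297.75 269.  ] [[0.34090056 0.12203809 0.014     ]] [[0.31843697 0.17630525 0.105     ]]
side 10 [309.1 271.1] [[0.31488861 0.11091368 0.014     ]] [[0.29535473 0.16643377 0.105     ]]
side 39 [297.15384615 277.15384615] [[0.3301203  0.14280144 0.014     ]] [[0.30887088 0.19473003 0.105     ]]
side 11 [300.72727273 272.72727273] [[0.32940444 0.12695825 0.014     ]] [[0.30823565 0.18067126 0.105     ]]
side 29 [307.20689655 279.55172414] [[0.30672982 0.13433969 0.014     ]] [[0.28811486 0.18722133 0.105     ]]
```

View pics/s7.png

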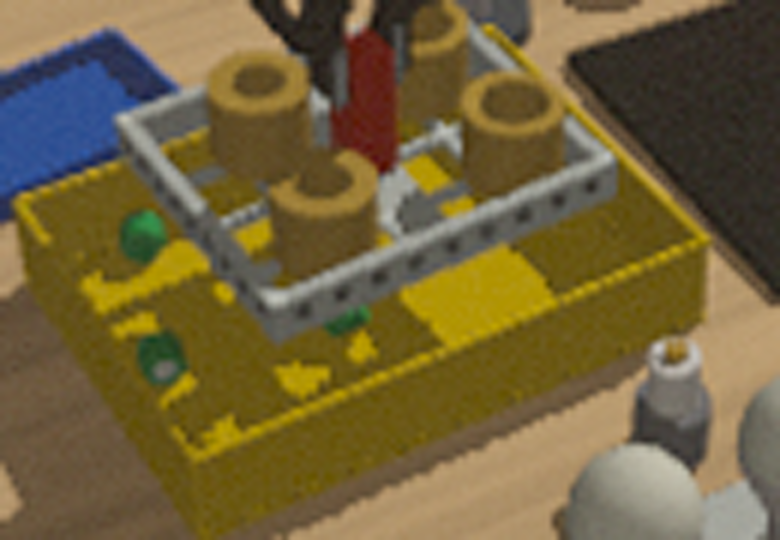

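Request:
servo_tool([
  [1,-0.004,0,0,0,0,0],
  [1,-0.008,-0.001,0,0,0,0],
  [1,-0.012,-0.001,0,0,0,0],
  [1,-0.012,-0.001,0,0,0,0],
  [1,-0.012,-0.001,0,0,0,0],
  [1,-0.012,-0.001,0,0,0,0],
  [1,-0.012,-0.001,0,0,0,0],
  [1,-0.012,-0.001,0,0,0,0],
  [1,-0.012,-0.001,0,0,0,0],
  [1,-0.012,-0.001,0,0,0,0],
  [1,-0.012,-0.001,0,0,0,0],
  [1,-0.012,-0.001,0,0,0,0],
  [1,-0.012,-0.001,0,0,0,0],
  [1,-0.012,-0.001,0,0,0,0],
  [1,-0.012,-0.001,0,0,0,0],
])

```text
time: 11.1
tool_pos: [0.6163, 0.0045, 0.3181]
ee_rot: [180.0, -0.0, -86.5]
wrist_force: [1.4, 0.2, -9.8]
opening: 0.0253
```

Request:
servo_tool([
  [1,-0.012,-0.001,0,0,0,0],
  [1,-0.012,-0.001,0,0,0,0],
  [1,-0.012,-0.001,0,0,0,0],
  [1,-0.012,0,0,0,0,0],
  [1,-0.012,0,0,0,0,0],
  [1,-0.012,0,0,0,0,0],
  [1,-0.012,0,0,0,0,0],
  [1,-0.012,0,0,0,0,0],
  [1,-0.012,0,0,0,0,0],
  [1,-0.012,0,0,0,0,0],
  [1,-0.012,0,0,0,0,0],
  [1,-0.012,0,0,0,0,0],
  [1,-0.008,0,0,0,0,0],
  [1,-0.004,0,0,0,0,0],
  [1,0,0,0,0,0,0],
  [1,0,0,0,0,0,0],
])

```text
time: 12.43
tool_pos: [0.6097, 0.1589, 0.3181]
ee_rot: [180.0, -0.0, -86.5]
wrist_force: [0.6, -0.1, -9.7]
opening: 0.0249
```

```bash
python3 look.py 8 120 70 380 330 150 100 360 270; python3 -c "
from h import *
go(.61,.16,.241,-86.5)"
```

```text
[0.60987827 0.15817444 0.31813242] 12.5833
turn rad [ 0.0002 -0.0007 -0.0011] shift [-0.0018 -0.0002  0.0771] rows>= 2.0 norm/.0417 1.85
```

View pics/w8.png

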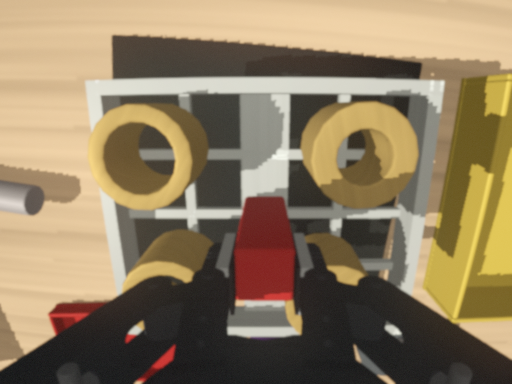

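View pics/ds8.png

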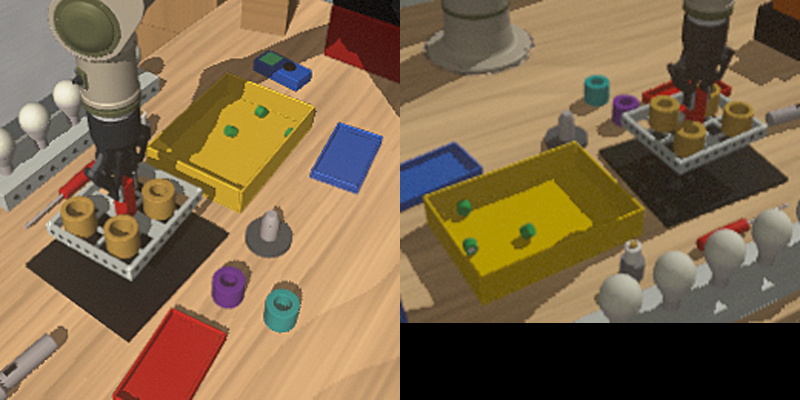

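Request:
servo_tool([
  [1,0,0,0.004,0,0,0],
  [1,0,0,0.01,0,0,0],
  [1,0,0,0.012,0,0,0],
  [1,0,0,0.012,0,0,0],
  [1,0,0,0.012,0,0,0],
  [1,0,0,0.012,0,0,0],
  [1,0,0,0.008,0,0,0],
  [1,0,0,0.005,0,0,0],
  [1,0,0,0.002,0,0,0],
  [1,0,0,0.001,0,0,0],
  [1,0,0,0,0,0,0],
  [1,0,0,0,0,0,0],
])

```text
time: 13.58
tool_pos: [0.6099, 0.1593, 0.2407]
ee_rot: [-180.0, 0.0, -86.5]
wrist_force: [0.1, 0.5, -9.0]
opening: 0.0252
```

Request:
servo_tool([
  [1,0,0,0.001,0,0,0],
  [1,0,0,0.001,0,0,0],
  [1,0,0,0,0,0,0],
])

```text
time: 13.83
tool_pos: [0.6099, 0.1592, 0.2393]
ee_rot: [-179.9, 0.0, -86.5]
wrist_force: [-3.0, -0.6, 2.0]
opening: 0.0247
```

Contact made. Release and rise.

Request:
servo_tool([
  [-1,0,0,0,0,0,0],
  [-1,0,0,0,0,0,0],
  [-1,0,0,0,0,0,0],
  [-1,0,0,0,0,0,0],
  [-1,0,0,0,0,0,0],
  [-1,0,0,-0.01,0,0,0],
  [-1,0,0,-0.03,0,0,0],
  [-1,0,0,-0.04,0,0,0],
  [-1,0,0,-0.04,0,0,0],
  [-1,0,0,-0.04,0,0,0],
  [-1,0,0,-0.02,0,0,0],
  [-1,0,0,0,0,0,0],
  [-1,0,0,0,0,0,0],
])

```text
time: 14.92
tool_pos: [0.6097, 0.1592, 0.4203]
ee_rot: [-179.8, 0.0, -86.5]
wrist_force: [-1.1, -1.1, -0.6]
opening: 0.0853
```

```bash
python3 look.py 9 120 70 380 330 150 100 360 270; python3 -c "
from h import *
f=grab('wrist'); cv2.imwrite('pics/w9b.png',cv2.resize(f['image'],None,fx=1.5,fy=1.5,interpolation=cv2.INTER_CUBIC))"
```

```text
[0.60932845 0.15905242 0.41709194] 15.0667
```

View pics/w9b.png

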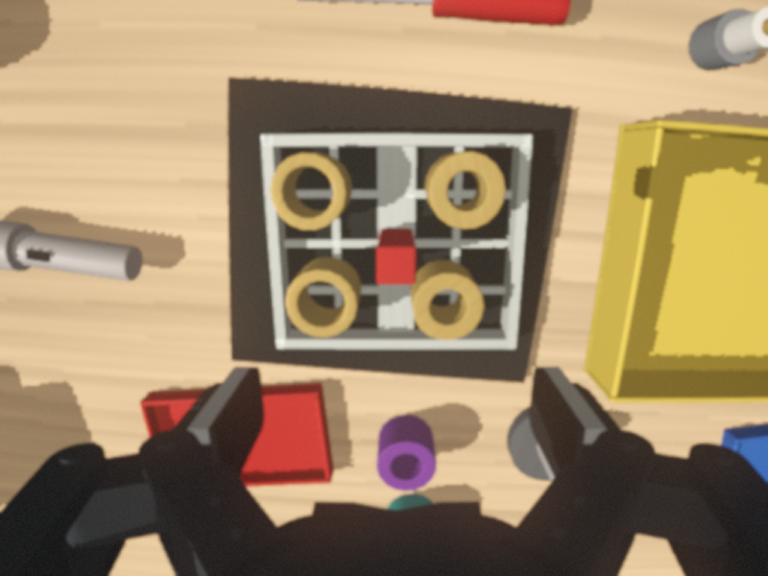

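View pics/ds9.png

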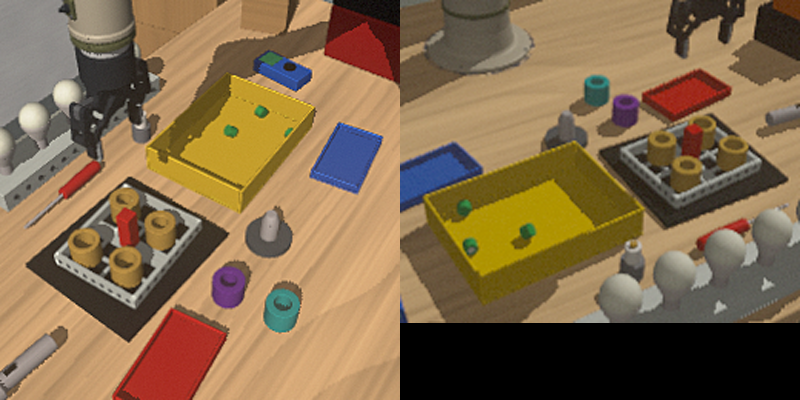

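```bash
python3 -c "
from h import *
f=grab('wrist'); crop(f,170,90,360,240,'w9c',4.2)"
```

```text
(no output)
```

View pics/w9c.png

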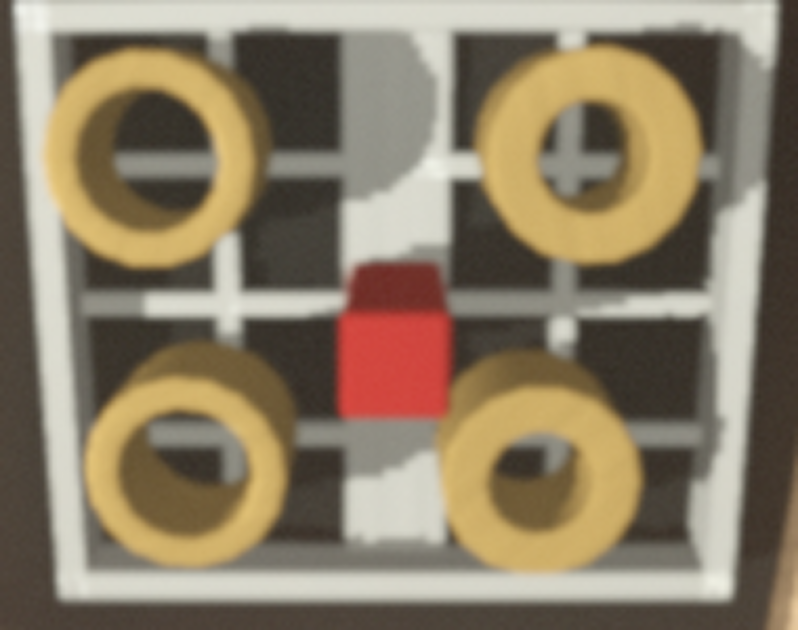

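```bash
cat >> h.py <<'E'
def tops(f,z,vmin=185,Amin=250):
    "bright brass top faces -> centres at height z, outer & bore diameters"
    hsv=cv2.cvtColor(f['image'],cv2.COLOR_BGR2HSV)
    m=cv2.inRange(hsv,(14,70,vmin),(28,200,255)); m=cv2.medianBlur(m,3)
    cs,hi=cv2.findContours(m,cv2.RETR_CCOMP,cv2.CHAIN_APPROX_NONE); out=[]
    for i,c in enumerate(cs):
        if hi[0][i][3]>=0 or cv2.contourArea(c)<Amin: continue
        h=cv2.convexHull(c)
        P=onz(f,c.reshape(-1,2),z)[:,:2].astype(np.float32)
        (x,y),rad=cv2.minEnclosingCircle(P)
        ch=[cs[j] for j in range(len(cs)) if hi[0][j][3]==i]
        if not ch: continue
        b=max(ch,key=cv2.contourArea); B=onz(f,b.reshape(-1,2),z)[:,:2].astype(np.float32)
        if len(B)<8 or rad>.05: continue
        (bx,by),br=cv2.minEnclosingCircle(B)
        e=cv2.fitEllipse(np.ascontiguousarray(P))
        out.append((x,y,2*rad,e[0],e[1],bx,by,2*br,c.reshape(-1,2).mean(0)))
        print("px",np.round(c.reshape(-1,2).mean(0)),"circ",round(x,4),round(y,4),"d",round(2*rad,4),"ell",np.round(e[0],4),np.round(e[1],4),"bore",round(bx,4),round(by,4),round(2*br,4))
    return out
E
python3 -c "
from h import *
f=grab('wrist'); tops(f,.062)
print(onz(f,[(170+395/4.2,90+365/4.2)],.094), onz(f,np.array([(15,8),(775,8),(735,598),(60,598)])/4.2+[170,90],.034))
go(.428,-.004,.40,-86.5)
"
```

```text
px [298. 204.] circ 0.5746 0.1205 d 0.0536 ell [0.5744 0.1197] [0.05   0.0513] bore 0.5742 0.1195 0.031
px [213. 202.] circ 0.5709 0.2138 d 0.0523 ell [0.5709 0.2136] [0.0505 0.0509] bore 0.571 0.2133 0.0396
px [205. 127.] circ 0.6523 0.224 d 0.0521 ell [0.6522 0.2241] [0.0504 0.0508] bore 0.6522 0.2244 0.039
px [310. 126.] circ 0.6595 0.115 d 0.0536 ell [0.6599 0.1145] [0.0503 0.0518] bore 0.6599 0.1143 0.0311
[[0.61136662 0.15947513 0.094     ]] [[0.68711476 0.26416902 0.034     ]
 [0.69951411 0.06498281 0.034     ]
 [0.53219117 0.05308009 0.034     ]
 [0.5197122  0.25373171 0.034     ]]
turn rad [ 0.0022 -0.0006  0.0003] shift [0.1518 0.1912 0.0169] rows>= 5.0 norm/.0417 5.87
```

```bash
python3 -c "
from h import *
go(.570,.2135,.212,-86.5)
"
```

```text
turn rad [ 0.0022 -0.0006  0.0003] shift [-0.0566  0.0362  0.2049] rows>= 5.0 norm/.0417 5.17
```

Request:
servo_tool([
  [-1,-0.0186,0.0121,0,0,0,0],
  [-1,-0.019,0.0121,0.02,0,0,0],
  [-1,-0.019,0.012,0.03,0,0,0],
  [-1,0,0,0.035,0,0,0],
  [-1,0,0,0.035,0,0,0],
  [-1,0,0,0.03,0,0,0],
  [-1,0,0,0.025,0,0,0],
  [-1,0,0,0.02,0,0,0],
  [-1,0,0,0.01,0,0,0],
  [-1,0,0,0,0,0,0],
  [-1,0,0,0,0,0,0],
])

```text
time: 16.13
tool_pos: [0.5702, 0.2135, 0.2129]
ee_rot: [179.9, -0.0, -86.5]
wrist_force: [-0.9, -0.3, 0.2]
opening: 0.085
```

```bash
python3 look.py 10 120 70 380 330 200 50 360 230
```

```text
[0.57060239 0.21356869 0.21449282] 16.2833
```

View pics/w10.png

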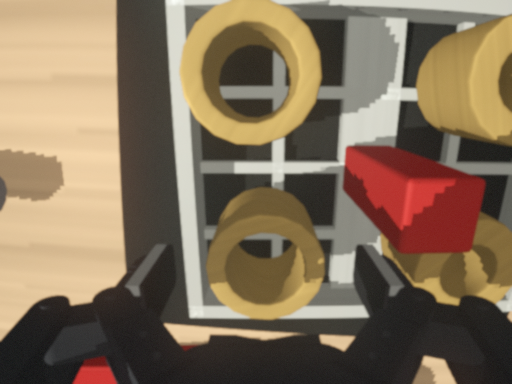

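View pics/ds10.png

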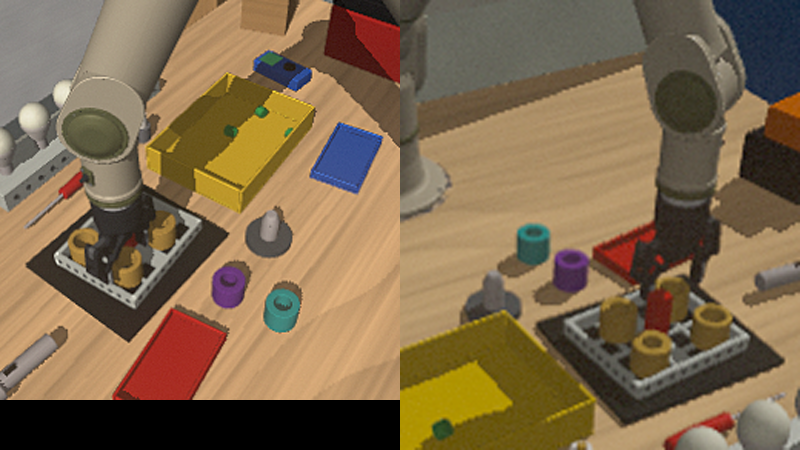

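Request:
servo_tool([
  [-0.3,0,0,0.002,0,0,0],
  [0,0,0,0,0,0,0],
  [1,0,0,0,0,0,0],
  [1,0,0,0,0,0,0],
  [1,0,0,0,0,0,0],
  [1,0,0,0,0,0,0],
  [1,0,0,-0.005,0,0,0],
  [1,0,0,-0.02,0,0,0],
  [1,0,0,-0.03,0,0,0],
  [1,0,0,-0.03,0,0,0],
  [1,0,0,-0.03,0,0,0],
  [1,0,0,-0.02,0,0,0],
  [1,0,0,0,0,0,0],
  [1,0,0,0,0,0,0],
])

```text
time: 17.45
tool_pos: [0.5702, 0.2134, 0.3476]
ee_rot: [-179.9, 0.1, -86.5]
wrist_force: [-0.8, 0.7, -1.3]
opening: 0.0526
```

```bash
python3 look.py 11 120 70 380 330 200 50 360 230; python3 -c "
from h import *
f=grab('wrist'); p=r.state()['tool_pos']; tops(f,p[2]-.150)
go(.428,-.004,.345,-86.5)"
```

```text
[0.56971429 0.2133146  0.34509773] 17.6
px [394.  88.] circ 0.6497 0.1695 d 0.0251 ell [0.65   0.1696] [0.0238 0.0245] bore 0.65 0.1694 0.0143
px [257.  87.] circ 0.6464 0.221 d 0.0247 ell [0.6465 0.2211] [0.0239 0.024 ] bore 0.6465 0.221 0.0181
turn rad [ 0.0021 -0.0008  0.0004] shift [ 2.083e-01  1.548e-01 -1.000e-04] rows>= 5.0 norm/.0417 6.22
```

View pics/w11.png

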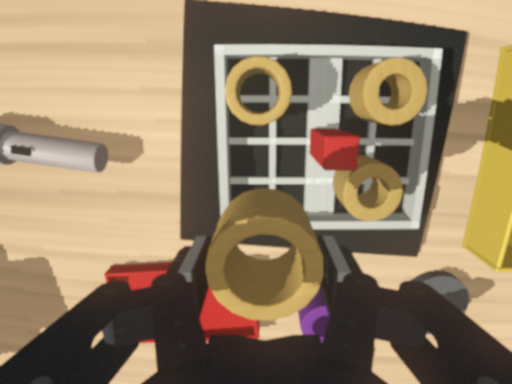

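View pics/ds11.png

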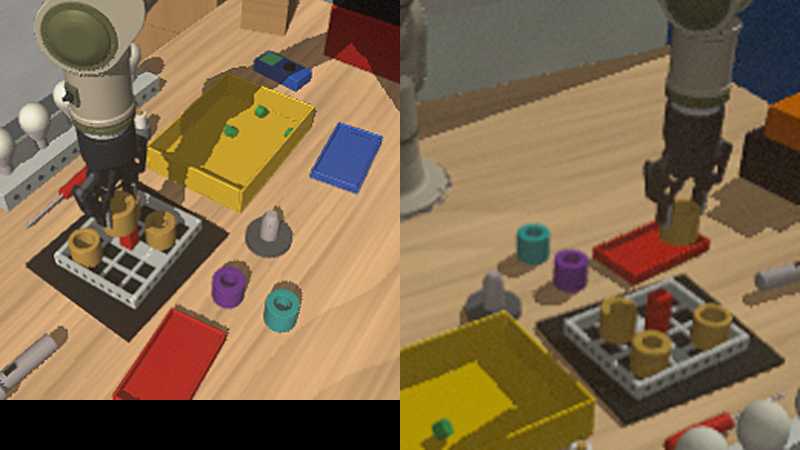

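```bash
python3 -c "
from h import *
f=grab('wrist'); crop(f,170,170,360,330,'w11c',4.2)
p=np.array(r.state()['tool_pos']);print(p); P=onz(f,[(265,265),(207,263),(323,263),(265,318)],p[2]-.1505);print(P, P-p)
t=p+[0,0,-.15]; print(proj(f,t))"
```

```text
[0.56984231 0.21339069 0.34488958]
[[0.5739044  0.21337099 0.19438958]
 [0.57322489 0.23863833 0.19438958]
 [0.57635546 0.18820639 0.19438958]
 [0.5459236  0.21159908 0.19438958]] [[ 4.06208439e-03 -1.96944937e-05 -1.50500000e-01]
 [ 3.38257906e-03  2.52476365e-02 -1.50500000e-01]
 [ 6.51314899e-03 -2.51843034e-02 -1.50500000e-01]
 [-2.39187166e-02 -1.79161132e-03 -1.50500000e-01]]
[[264.37282814 273.74790433]]
```

View pics/w11c.png

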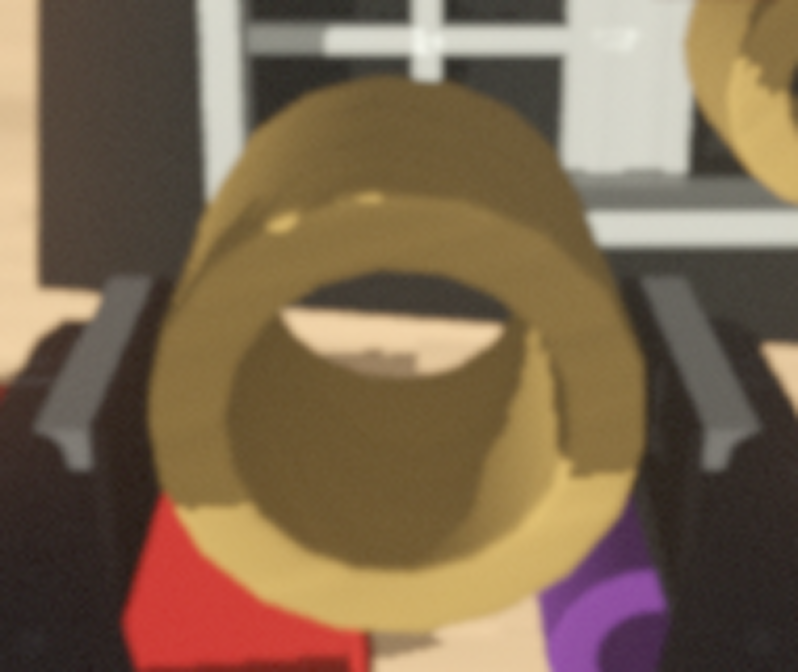

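```bash
cat >> h.py <<'E'
def held(f,pts,dz=.1505):
    p=np.array(r.state()['tool_pos']); P=onz(f,pts,p[2]-dz)-p; print("rel",np.round(P,4).tolist(),"mid",np.round((P[0]+P[1])/2,4))
E
python3 -c "
from h import *
f=grab('wrist')
held(f,[(264.6,319.5),(264.6,216.4)]); held(f,[(264.6,170+270/4.2),(264.6,170+570/4.2)])
p=np.array(r.state()['tool_pos']);print(p[2]);
go(.428,-.004,.345,-86.5)
"
```

```text
rel [[-0.0247, -0.0017, -0.1505], [0.0267, 0.0015, -0.1505]] mid [ 1.000e-03 -1.000e-04 -1.505e-01]
rel [[0.0187, 0.001, -0.1505], [-0.017, -0.0012, -0.1505]] mid [ 8.000e-04 -1.000e-04 -1.505e-01]
0.3449737017495625
turn rad [ 0.002  -0.0007  0.0004] shift [ 0.2084  0.1549 -0.    ] rows>= 5.0 norm/.0417 6.23
```

Request:
servo_tool([
  [1,0.011,0.0063,0,0,0,0],
  [1,0.025,0.0133,0,0,0,0],
  [1,0.025,0.0133,0,0,0,0],
  [1,0.025,0.0133,0,0,0,0],
  [1,0.025,0.0133,0,0,0,0],
  [1,0.025,0.0133,0,0,0,0],
  [1,0.025,0.0133,0,0,0,0],
  [1,0.025,0.0133,0,0,0,0],
  [1,0.025,0.0133,0,0,0,0],
  [1,0,0,0,0,0,0],
  [1,0,0,0,0,0,0],
  [1,0,0,0,0,0,0],
])

```text
time: 18.75
tool_pos: [0.4705, -0.0041, 0.3462]
ee_rot: [-180.0, 0.0, -86.5]
wrist_force: [-0.3, -0.0, -2.0]
opening: 0.0527
```

```bash
python3 look.py 12 200 120 400 330 200 100 340 230; python3 -c "
from h import *
s=r.state(); print(s['tool_pos'],s['qpos'])
f=grab('side'); d=grab('scene')
crop(f,260,170,340,250,'g12a',5); crop(d,200,130,280,200,'g12b',5)"
```

```text
[ 0.47092256 -0.00314907  0.3460768 ] 18.9
[ 0.47092256 -0.00314907  0.3460768 ] [ -1.82466809  22.42799874  -6.24863572 127.2991106    4.66028417
  30.4629578  -98.02331057]
```

View pics/w12.png

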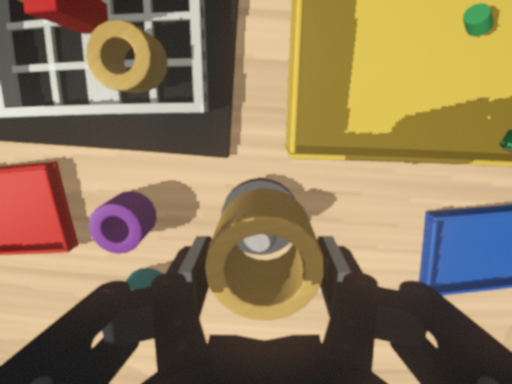

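View pics/g12a.png

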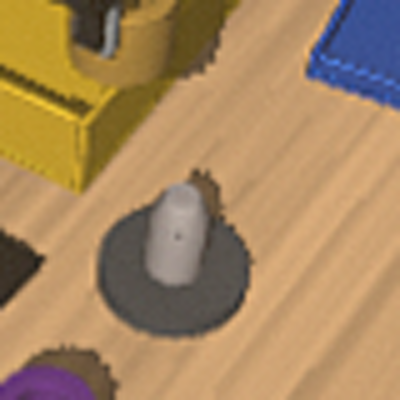

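View pics/g12b.png

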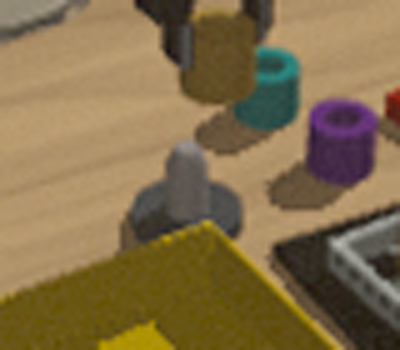

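```bash
python3 -c "
from h import *
w=grab('wrist');f=grab('side'); d=grab('scene')
print(onz(f,[(296.4,208.4)],.07),onz(d,[(237,160.4)],.07),onz(w,[(258,242)],.07))
print(onz(f,[(294.8,223.5)],.014))
crop(w,200,160,330,330,'w12c',4)
"
```

```text
[[ 0.42567403 -0.00239522  0.07      ]] [[ 0.4312563  -0.00629901  0.07      ]] [[ 4.26006170e-01 -3.65963936e-04  7.00000000e-02]]
[[0.4220662  0.00221986 0.014     ]]
```

View pics/w12c.png

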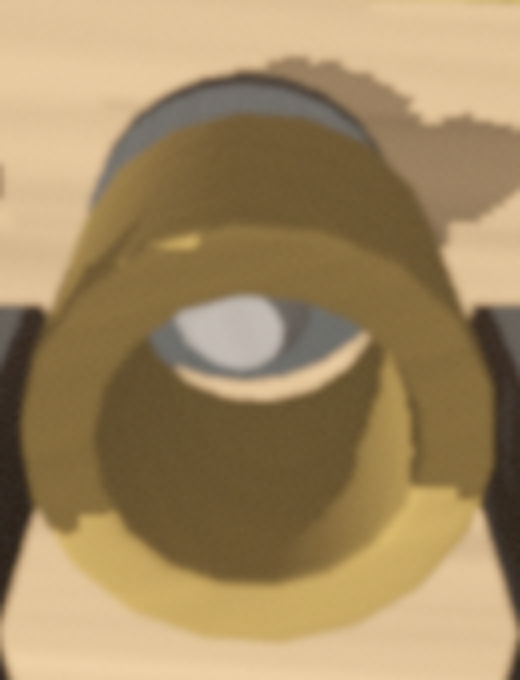

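Request:
servo_tool([
  [1,-0.001,0.01,0,0,0,0],
  [1,-0.001,0.015,0,0,0,0],
  [1,-0.001,0.012,0,0,0,0],
  [1,0,0.006,0,0,0,0],
  [1,0,0,0,0,0,0],
  [1,0,0,0,0,0,0],
  [1,0,0,0,0,0,0],
])

```text
time: 19.73
tool_pos: [0.4281, -0.0036, 0.3464]
ee_rot: [-179.9, 0.0, -86.5]
wrist_force: [0.6, -0.1, -0.2]
opening: 0.0523
```

```bash
python3 -c "
from h import *
s=r.state(); print(s['tool_pos'],s['qpos'],s['ee_rot'])
w=grab('wrist')
crop(w,200,160,330,330,'w13c',4)
"
```

```text
[ 0.42812922 -0.00357738  0.34637128] [ -2.20766302  19.9844173   -6.39108966 132.32987606   4.67619437
  27.81189728 -98.83652148] [-1.79933283e+02  5.85550090e-03 -8.64842277e+01]
```

View pics/w13c.png

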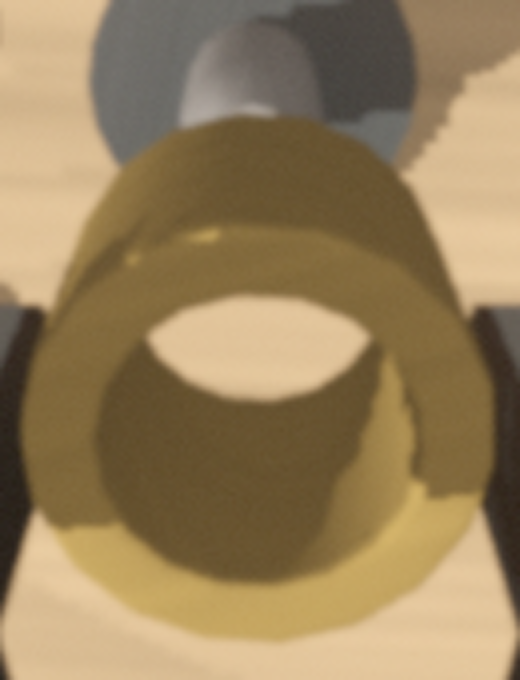

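```bash
python3 -c "
from h import *
w=grab('wrist')
crop(w,190,120,340,200,'w13d',5)
P=onz(w,[(222.5,178.75),(303.75,178.75)],.014); print(P,P.mean(0),P[0]-P[1])
print(onz(w,[(200+258/4,160+110/4)],.07))
"
```

```text
[[ 0.42435155  0.03864261  0.014     ]
 [ 0.42945004 -0.04325276  0.014     ]] [ 0.4269008  -0.00230507  0.014     ] [-0.00509849  0.08189538  0.        ]
[[ 0.43317799 -0.0032714   0.07      ]]
```

View pics/w13d.png

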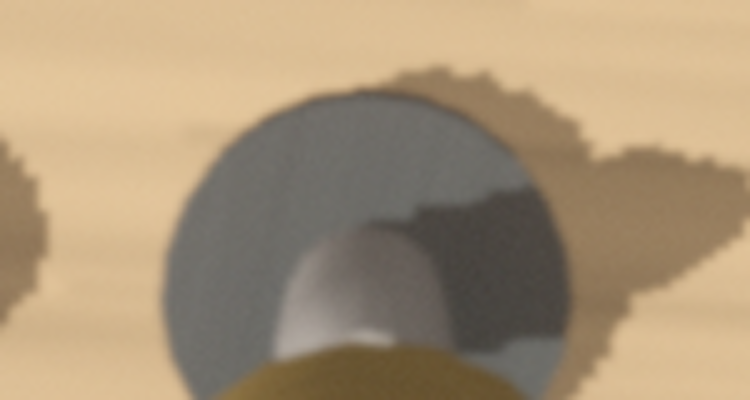

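```bash
python3 -c "
from h import *
w=grab('wrist')
print(onz(w,[(264,138.2),(190+165/5,120+292/5),(190+570/5,120+292/5)],.014)); print(r.state()['tool_pos'])
"
```

```text
[[ 0.46731025 -0.00072535  0.014     ]
 [ 0.42460546  0.03809253  0.014     ]
 [ 0.4296752  -0.04349692  0.014     ]]
[ 0.42801548 -0.00361123  0.34614456]
```

Request:
servo_tool([
  [1,-0.001,0.0025,0.02,0,0,0],
  [1,0,0,0.02,0,0,0],
  [1,0,0,0.02,0,0,0],
  [1,0,0,0.01,0,0,0],
  [1,0,0,0.005,0,0,0],
  [1,0,0,0.005,0,0,0],
  [1,0,0,0.005,0,0,0],
  [1,0,0,0.005,0,0,0],
  [1,0,0,0,0,0,0],
])

```text
time: 20.63
tool_pos: [0.425, -0.0028, 0.2558]
ee_rot: [180.0, 0.0, -86.5]
wrist_force: [-0.2, 0.4, -1.7]
opening: 0.0526
```

```bash
python3 look.py 14 250 140 350 250 190 110 290 200; python3 -c "
from h import *
print(r.state()['qpos'])"
```

```text
[ 0.42497319 -0.00283575  0.25644066] 20.7833
[  -4.94299993   30.32055518   -3.27454601  137.20293393    7.60809062
   12.60141864 -101.68837206]
```

View pics/ds14.png

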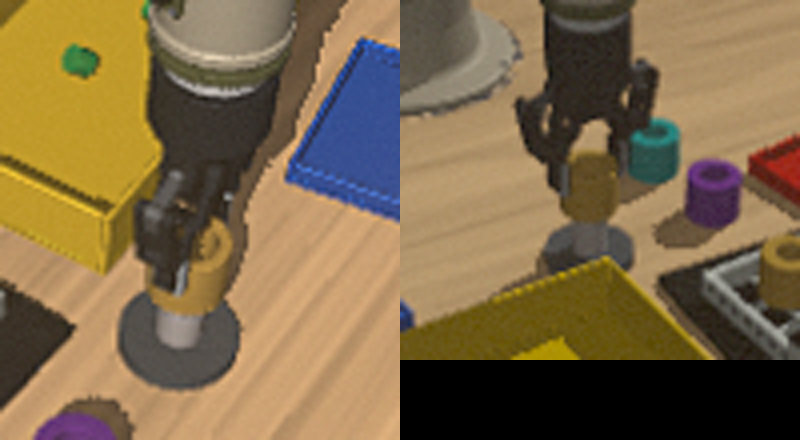

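View pics/w14.png

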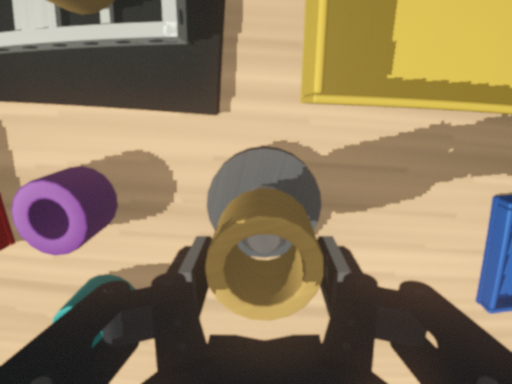

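Request:
servo_tool([
  [1,0,0,0.005,0,0,0],
  [1,0,0,0.005,0,0,0],
  [1,0,0,0.005,0,0,0],
  [1,0,0,0.004,0,0,0],
  [1,0,0,0,0,0,0],
  [1,0,0,0,0,0,0],
])

```text
time: 21.28
tool_pos: [0.4248, -0.0028, 0.2368]
ee_rot: [179.9, -0.0, -86.5]
wrist_force: [-0.3, -0.7, -1.1]
opening: 0.0526
```

Request:
servo_tool([
  [1,-0.001,-0.002,0,0,0,0],
  [1,-0.002,-0.004,0,0,0,0],
  [1,-0.002,-0.005,0,0,0,0],
  [1,-0.002,-0.005,0,0,0,0],
  [1,-0.002,-0.005,0,0,0,0],
  [1,-0.002,-0.004,0,0,0,0],
  [1,0,-0.002,0,0,0,0],
  [1,0,-0.0005,0,0,0,0],
  [1,0,0,0,0,0,0],
])

```text
time: 22.03
tool_pos: [0.4518, 0.0102, 0.2371]
ee_rot: [-180.0, 0.0, -86.5]
wrist_force: [-3.1, 1.1, -1.5]
opening: 0.0528
```

```bash
python3 look.py 15 250 140 350 250 190 110 290 200; python3 -c "
from h import *
s=r.state();print(s['qpos'],s['wrist_force'])"
```

```text
[0.45168716 0.01007118 0.23720759] 22.1833
[  -6.43511432   33.43831294   -2.89659859  134.47727095    7.49114251
   12.19735045 -102.64153727] [-3.0417708   2.0010423  -1.65912498]
```

View pics/ds15.png

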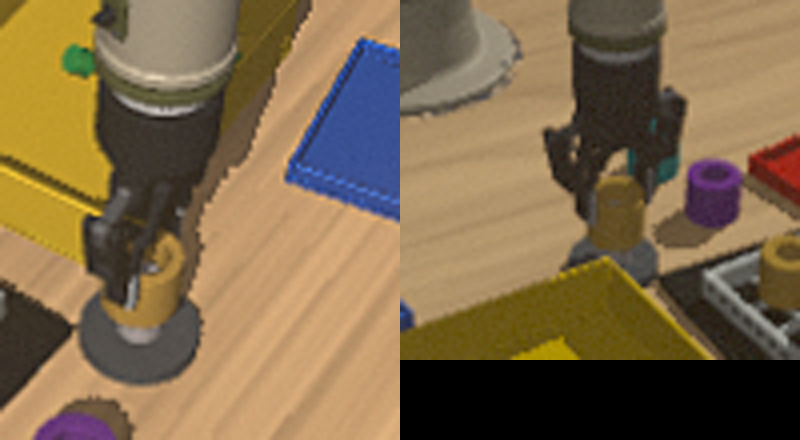

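View pics/w15.png

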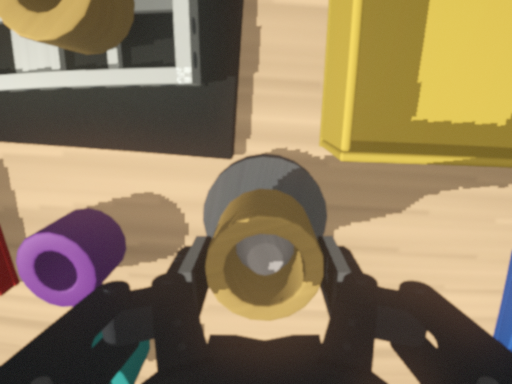

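Request:
servo_tool([
  [1,0.001,0.0015,0,0,0,0],
  [1,0,0,0.006,0,0,0],
  [1,0,0,0.006,0,0,0],
  [1,0,0,0.006,0,0,0],
  [1,0,0,0.004,0,0,0],
  [1,0,0,0.002,0,0,0],
  [1,0,0,0,0,0,0],
])

```text
time: 22.77
tool_pos: [0.4505, 0.0087, 0.2124]
ee_rot: [180.0, -0.0, -86.5]
wrist_force: [-0.5, 0.3, -0.7]
opening: 0.0528
```

```bash
python3 -c "
from h import *
s=r.state();print(s['qpos'],s['wrist_force'],s['tool_pos'])"
```

```text
[  -6.95405907   36.46517012   -1.98406591  135.32573961    8.18851492
    8.34217298 -103.1444167 ] [-0.46587244  0.25739608 -0.67574503] [0.45046263 0.00872317 0.21244217]
```

Request:
servo_tool([
  [0,0,0,0,0,0,0],
  [-0.3,0,0,0,0,0,0],
  [-0.3,0,0,0,0,0,0],
  [-0.3,0,0,0,0,0,0],
  [-0.3,0,0,0,0,0,0],
])

```text
time: 23.18
tool_pos: [0.4503, 0.0087, 0.2134]
ee_rot: [-180.0, 0.0, -86.5]
wrist_force: [-0.9, 0.4, 0.4]
opening: 0.0553
```

```bash
python3 look.py 16 250 140 350 250 190 110 290 200
```

```text
[0.45028993 0.00873894 0.21326916] 23.3333
```

View pics/ds16.png

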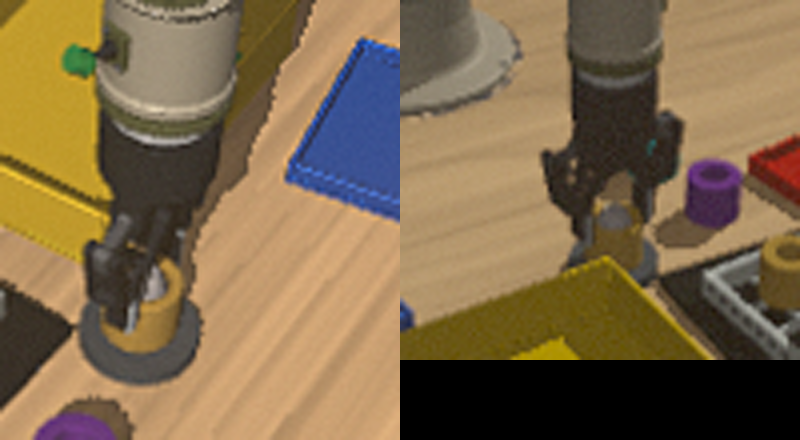

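View pics/w16.png

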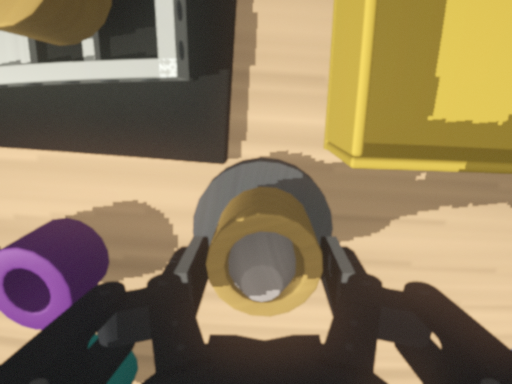

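Request:
servo_tool([
  [1,0,0,0,0,0,0],
  [1,0,0,0,0,0,0],
  [1,0,0,0,0,0,0],
  [1,0,0,0,0,0,0],
  [1,0,0,-0.005,0,0,0],
  [1,0,0,-0.015,0,0,0],
  [1,0,0,-0.025,0,0,0],
  [1,0,0,-0.03,0,0,0],
  [1,0,0,-0.03,0,0,0],
  [1,0,0,-0.02,0,0,0],
  [1,0,0,0,0,0,0],
])

```text
time: 24.25
tool_pos: [0.4507, 0.0087, 0.3418]
ee_rot: [-179.7, 0.0, -86.5]
wrist_force: [0.1, -0.4, 0.0]
opening: 0.0526
```

```bash
python3 -c "
from h import *
w=grab('wrist','w17');s=r.state(); print(s['tool_pos'])
go(.42,-.26,.345)"
```

```text
[0.45042148 0.00862525 0.34002156]
turn rad [-0.0042  0.0002 -0.    ] shift [ 0.2663  0.0467 -0.005 ] rows>= 7.0 norm/.0417 6.48
```

View pics/w17.png

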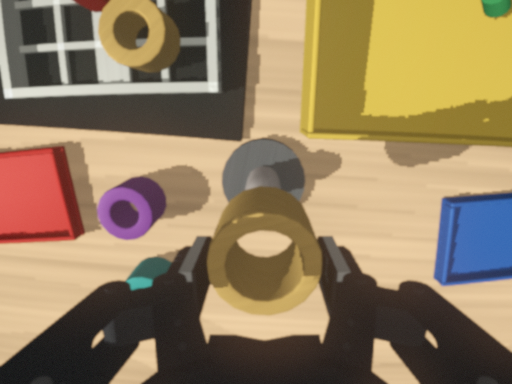

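Request:
servo_tool([
  [1,0.013,0.002,-0.003,0,0,0],
  [1,0.026,0.0035,-0.002,0,0,0],
  [1,0.026,0.0035,0,0,0,0],
  [1,0.026,0.0035,0,0,0,0],
  [1,0.026,0.0035,0,0,0,0],
  [1,0.026,0.0035,0,0,0,0],
  [1,0.026,0.0035,0,0,0,0],
  [1,0.026,0.0035,0,0,0,0],
  [1,0.026,0.0035,0,0,0,0],
  [1,0.026,0.0035,0,0,0,0],
  [1,0.02,0.003,0,0,0,0],
  [1,0,0,0,0,0,0],
  [1,0,0,0,0,0,0],
])

```text
time: 25.38
tool_pos: [0.4296, -0.2608, 0.3417]
ee_rot: [179.9, 0.1, -86.6]
wrist_force: [0.5, 0.5, -1.9]
opening: 0.0525
```

```bash
python3 look.py 18 290 120 400 220 120 150 230 240
```

```text
[ 0.43019377 -0.25896084  0.34246105] 25.5333
```

View pics/w18.png

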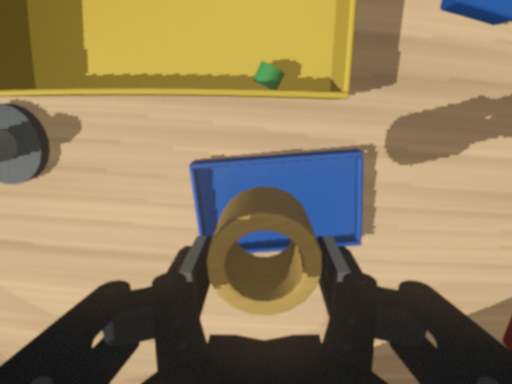

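View pics/ds18.png

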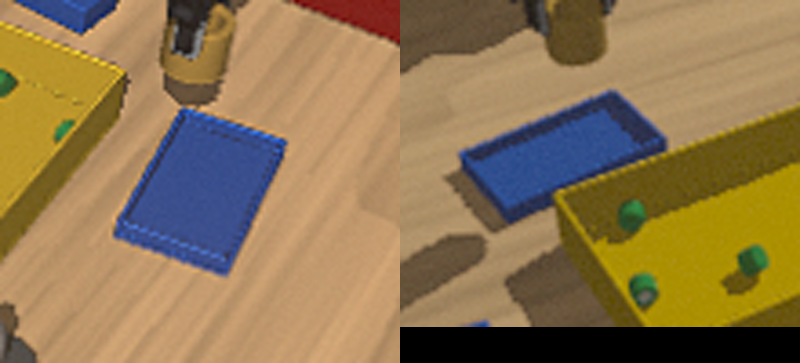

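```bash
python3 -c "
from h import *
np.set_printoptions(precision=4,suppress=True)
w=grab('wrist'); P=onz(w,[(191,163),(362,150),(361,245)],.02); print(P,np.linalg.norm(P[0]-P[1]),np.linalg.norm(P[2]-P[1]),(P[0]+P[2])/2)
e=P[0]-P[1]; print(np.degrees(np.arctan2(e[1],e[0])))
c=(P[0]+P[2])/2; u=e/np.linalg.norm(e); print('slots',c+u*.038,c-u*.038)
held(w,[(264.6,314.5),(264.6,214)],.1505)
crop(w,180,130,380,270,'w18c',4)"
```

```text
[[ 0.4419 -0.1868  0.02  ]
 [ 0.465  -0.35    0.02  ]
 [ 0.3658 -0.3645  0.02  ]] 0.1648416735953215 0.10032175146105336 [ 0.4038 -0.2756  0.02  ]
98.08056220272857
slots [ 0.3985 -0.238   0.02  ] [ 0.4091 -0.3133  0.02  ]
rel [[-0.0217, -0.0013, -0.1505], [0.0278, 0.0019, -0.1505]] mid [ 0.0031  0.0003 -0.1505]
```

View pics/w18c.png

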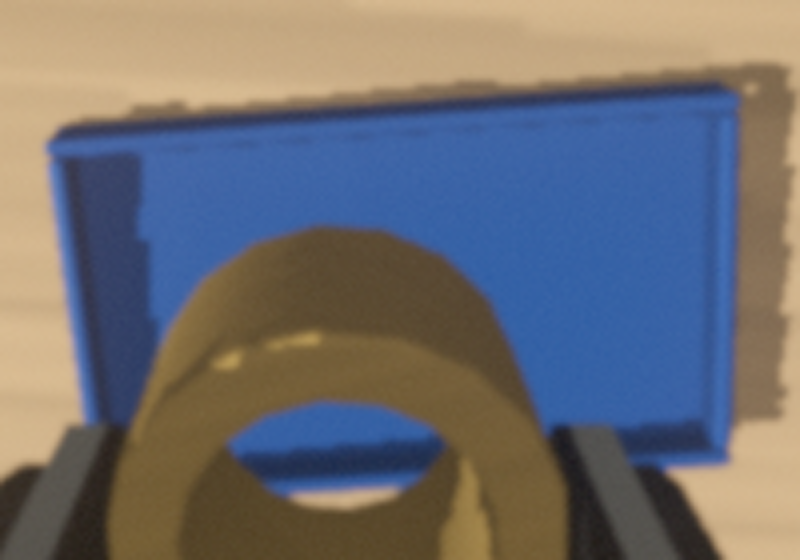

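```bash
python3 -c "
from h import *
np.set_printoptions(precision=4,suppress=True)
w=grab('wrist'); P=onz(w,[(192.5,167.5),(364.5,154.5),(362.5,245.5)],.02); print(P,(P[0]+P[2])/2)
d=grab('side'); P=onz(d,np.array([(185,110),(287,143),(228,262),(118,222)])/3.636+[290,120],.02); print(P,P.mean(0))
s=grab('scene'); P=onz(s,np.array([(460,155),(613,92),(666,140),(510,212)]-np.array([400,0]))/3.636+[120,150],.02); print(P,P.mean(0))
print(onz(w,[(10,140)],.014))
"
```

```text
[[ 0.4377 -0.1882  0.02  ]
 [ 0.4611 -0.3531  0.02  ]
 [ 0.3655 -0.3663  0.02  ]] [ 0.4016 -0.2772  0.02  ]
[[ 0.4561 -0.348   0.02  ]
 [ 0.3619 -0.3612  0.02  ]
 [ 0.3422 -0.1952  0.02  ]
 [ 0.437  -0.1833  0.02  ]] [ 0.3993 -0.2719  0.02  ]
[[ 0.3704 -0.3664  0.02  ]
 [ 0.3484 -0.2034  0.02  ]
 [ 0.4441 -0.1885  0.02  ]
 [ 0.4704 -0.3527  0.02  ]] [ 0.4083 -0.2778  0.02  ]
[[0.4544 0.0037 0.014 ]]
```

```bash
python3 -c "
from h import *
go(.405,-.3125,.206)"
```

```text
turn rad [0.0001 0.0002 0.    ] shift [0.0516 0.0287 0.1371] rows>= 4.0 norm/.0417 3.58
```

Request:
servo_tool([
  [1,0.013,0.007,0,0,0,0],
  [1,0.0193,0.0107,0,0,0,0],
  [1,0.0193,0.011,0.01,0,0,0],
  [1,0,0,0.025,0,0,0],
  [1,0,0,0.03,0,0,0],
  [1,0,0,0.03,0,0,0],
  [1,0,0,0.02,0,0,0],
  [1,0,0,0.012,0,0,0],
  [1,0,0,0.005,0,0,0],
  [1,0,0,0.003,0,0,0],
  [1,0,0,0,0,0,0],
  [1,0,0,0,0,0,0],
])

```text
time: 26.73
tool_pos: [0.4049, -0.3133, 0.2088]
ee_rot: [-180.0, -0.0, -86.5]
wrist_force: [0.2, -0.1, -0.1]
opening: 0.0523
```

```bash
python3 look.py 19 290 100 400 220 100 130 230 240; python3 -c "
from h import *
s=r.state();print(s['qpos'],s['wrist_force'])"
```

```text
[ 0.40485613 -0.31339927  0.20906577] 26.8833
[ 33.97547119  38.26738331  -3.7465067  127.44684733   9.36046473
  14.44136604 -64.5260674 ] [ 0.34651225 -0.91512022 -0.95562223]
```

View pics/w19.png

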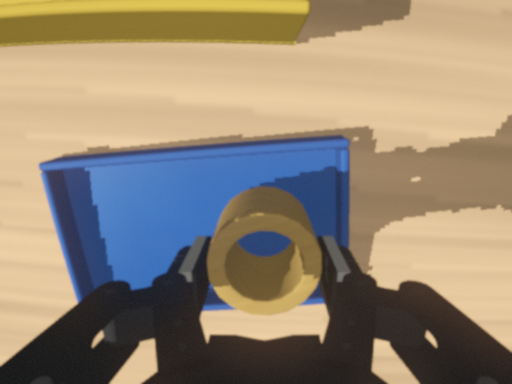

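View pics/ds19.png

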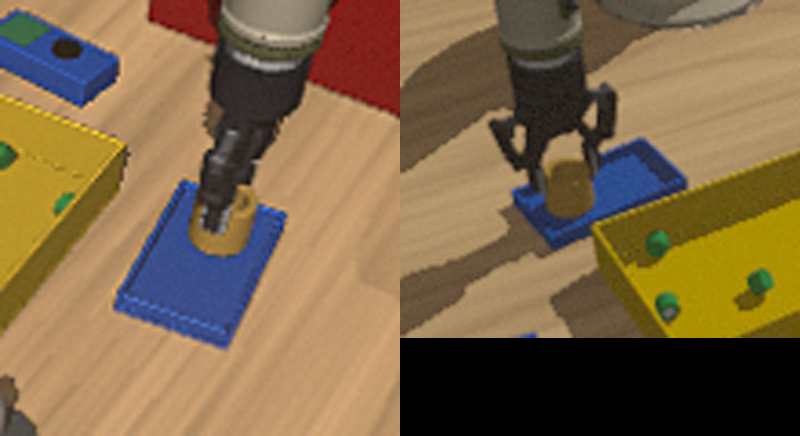

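Inside the tray. Lower a bit more and release.

Request:
servo_tool([
  [1,0,0,0.002,0,0,0],
  [1,0,0,0.002,0,0,0],
  [1,0,0,0,0,0,0],
  [0,0,0,0,0,0,0],
  [-0.5,0,0,0,0,0,0],
  [-0.5,0,0,0,0,0,0],
  [-0.5,0,0,0,0,0,0],
  [-0.5,0,0,-0.005,0,0,0],
  [-0.5,0,0,-0.02,0,0,0],
  [-0.5,0,0,-0.035,0,0,0],
  [-0.5,0,0,-0.04,0,0,0],
  [-0.5,0,0,-0.035,0,0,0],
  [-1,0,0,-0.01,0,0,0],
  [-1,0,0,0,0,0,0],
  [-1,0,0,0,0,0,0],
])

```text
time: 28.13
tool_pos: [0.4045, -0.3132, 0.3495]
ee_rot: [-179.9, -0.1, -86.5]
wrist_force: [-0.4, 0.7, -0.5]
opening: 0.0854
```

```bash
python3 -c "
from h import *
w=grab('wrist','w20');s=r.state();print(s['tool_pos'])
tops(w,.051,150)
go(.651,.2238,.40)"
```

```text
[ 0.4043328  -0.31305669  0.34855081]
px [263. 184.] circ 0.4057 -0.3123 d 0.0516 ell [ 0.4058 -0.3125] [0.0499 0.0504] bore 0.4056 -0.3124 0.0393
turn rad [0.0007 0.0004 0.    ] shift [-0.5207 -0.2791 -0.0514] rows>= 13.0 norm/.0417 14.22
```

View pics/w20.png

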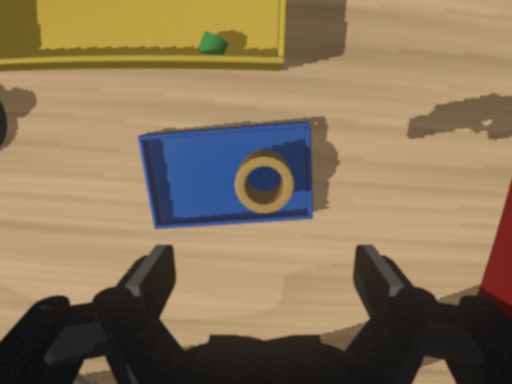

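Request:
servo_tool([
  [-1,-0.014,-0.008,-0.01,0,0,0],
  [-1,-0.0282,-0.015,-0.02,0,0,0],
  [-1,-0.0282,-0.015,-0.02,0,0,0],
  [-1,-0.0282,-0.015,0,0,0,0],
  [-1,-0.0282,-0.015,0,0,0,0],
  [-1,-0.0282,-0.015,0,0,0,0],
  [-1,-0.0282,-0.015,0,0,0,0],
  [-1,-0.0282,-0.015,0,0,0,0],
  [-1,-0.0282,-0.015,0,0,0,0],
  [-1,-0.0282,-0.015,0,0,0,0],
  [-1,-0.0282,-0.015,0,0,0,0],
  [-1,-0.0282,-0.015,0,0,0,0],
  [-1,-0.0282,-0.015,0,0,0,0],
  [-1,-0.0282,-0.015,0,0,0,0],
  [-1,-0.0282,-0.015,0,0,0,0],
  [-1,-0.0282,-0.015,0,0,0,0],
  [-1,-0.0282,-0.015,0,0,0,0],
  [-1,-0.0282,-0.015,0,0,0,0],
  [-1,-0.0282,-0.015,0,0,0,0],
])

```text
time: 29.77
tool_pos: [0.6505, 0.226, 0.3963]
ee_rot: [179.8, -0.1, -86.5]
wrist_force: [1.8, 0.1, -0.7]
opening: 0.0852
```

Request:
servo_tool([
  [-1,0,0,0,0,0,0],
  [-1,0,0,0,0,0,0],
  [-1,0,0,0,0,0,0],
])

```text
time: 30.02
tool_pos: [0.6499, 0.224, 0.3968]
ee_rot: [179.8, -0.1, -86.5]
wrist_force: [0.1, -0.8, -0.7]
opening: 0.0855
```

```bash
python3 -c "
from h import *
w=grab('wrist','w21');s=r.state();print(s['tool_pos'])
tops(w,.062)
go(.651,.2238,.212,-86.5)"
```

```text
[0.64999419 0.22327725 0.39738728]
px [371. 172.] circ 0.6594 0.1149 d 0.0531 ell [0.6602 0.1149] [0.0498 0.0517] bore 0.6599 0.1154 0.0316
px [263. 172.] circ 0.6526 0.2248 d 0.0521 ell [0.6526 0.2248] [0.0505 0.0509] bore 0.6525 0.2248 0.0393
turn rad [ 0.0027 -0.0017 -0.0006] shift [-0.0005 -0.001   0.1854] rows>= 5.0 norm/.0417 4.45
```

View pics/w21.png

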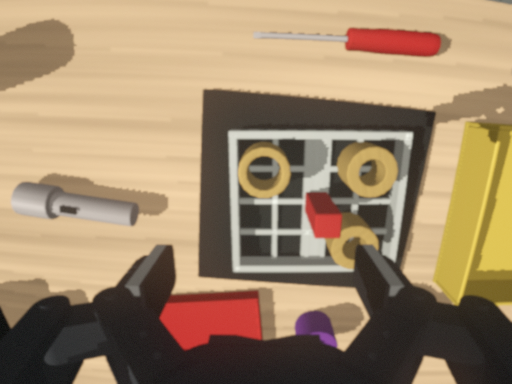

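Request:
servo_tool([
  [-1,-0.001,-0.0015,0.02,0,0,0],
  [-1,0,0,0.035,0,0,0],
  [-1,0,0,0.035,0,0,0],
  [-1,0,0,0.03,0,0,0],
  [-1,0,0,0.025,0,0,0],
  [-1,0,0,0.02,0,0,0],
  [-1,0,0,0.013,0,0,0],
  [-1,0,0,0.008,0,0,0],
  [-1,0,0,0,0,0,0],
  [-0.5,0,0,0,0,0,0],
  [1,0,0,0,0,0,0],
  [1,0,0,0,0,0,0],
  [1,0,0,0,0,0,0],
  [1,0,0,0,0,0,0],
  [1,0,0,0,0,0,0],
])

```text
time: 31.32
tool_pos: [0.6521, 0.2255, 0.2153]
ee_rot: [-179.9, 0.0, -86.5]
wrist_force: [-1.2, -1.2, 8.1]
opening: 0.052
```

Request:
servo_tool([
  [1,0,0,-0.005,0,0,0],
  [1,0,0,-0.02,0,0,0],
  [1,0,0,-0.03,0,0,0],
  [1,0,0,-0.03,0,0,0],
  [1,0,0,-0.03,0,0,0],
  [1,0,0,-0.018,0,0,0],
  [1,0,0,0,0,0,0],
  [1,0,0,0,0,0,0],
])

```text
time: 31.98
tool_pos: [0.6517, 0.2255, 0.3481]
ee_rot: [-179.8, 0.1, -86.5]
wrist_force: [0.2, -0.3, -1.5]
opening: 0.0522
```

```bash
python3 -c "
from h import *
w=grab('wrist','w22');s=r.state();print(s['tool_pos'])
d=grab('side'); s=grab('scene'); crop(d,250,160,340,250,'g22a',4); crop(s,190,130,280,210,'g22b',4)
go(.47,.009,.345,-86.5)"
```

```text
[0.65135738 0.22537127 0.34656979]
turn rad [ 0.0017 -0.0006  0.0003] shift [2.049e-01 1.941e-01 1.000e-04] rows>= 5.0 norm/.0417 6.77
```

View pics/w22.png

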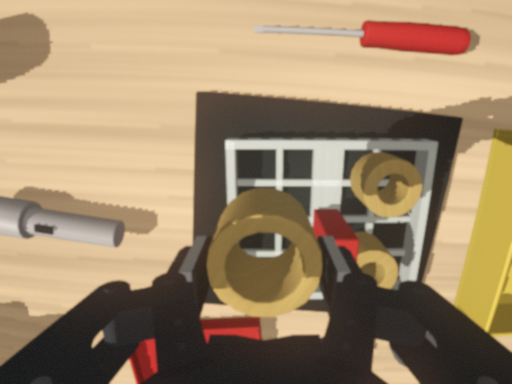

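View pics/g22a.png

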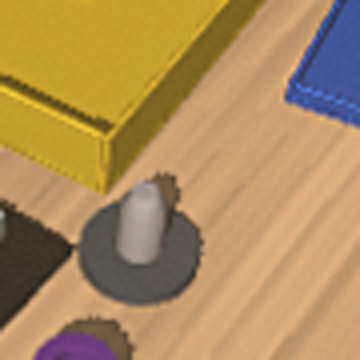

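Request:
servo_tool([
  [1,0.011,0.01,0,0,0,0],
  [1,0.0242,0.0224,0,0,0,0],
  [1,0.0242,0.0224,0,0,0,0],
  [1,0.0242,0.0224,0,0,0,0],
  [1,0.0242,0.0224,0,0,0,0],
  [1,0.0242,0.0224,0,0,0,0],
  [1,0.0242,0.0224,0,0,0,0],
  [1,0.0242,0.0224,0,0,0,0],
  [1,0.0242,0.0224,0,0,0,0],
  [1,0,0,0,0,0,0],
  [1,0,0,0,0,0,0],
  [1,0,0,0,0,0,0],
])

```text
time: 33.13
tool_pos: [0.4758, 0.0099, 0.3458]
ee_rot: [180.0, 0.0, -86.5]
wrist_force: [0.3, 0.2, -1.2]
opening: 0.0527
```

```bash
python3 -c "
from h import *
w=grab('wrist','w23');s=r.state();print(s['tool_pos'])
crop(w,190,120,340,330,'w23c',3)"
```

```text
[0.47606911 0.01040559 0.34581292]
```

View pics/w23c.png

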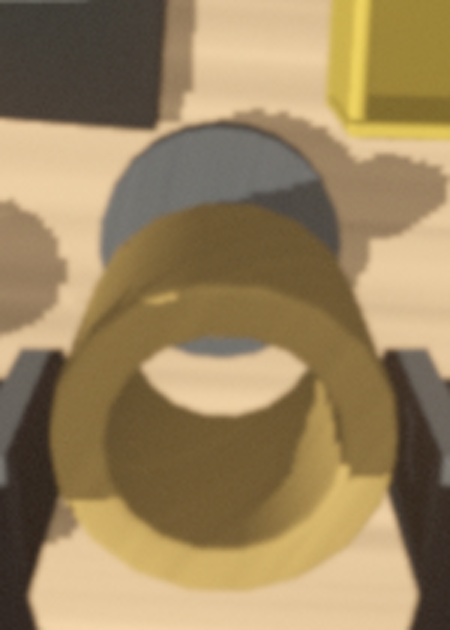

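```bash
cat >> h.py <<'E'
def disc(f,l,rr,t,b):
    c=(l+rr)/2; P=onz(f,[(c,t),(c,b)],.014); m=(P[0]+P[1])/2
    v=proj(f,m)[0,1]; Q=onz(f,[(l,v),(rr,v)],.014); print("gauge x",m[0].round(4),"dx",np.linalg.norm(P[0]-P[1]).round(4),"y",Q.mean(0)[1].round(4),"dy",np.linalg.norm(Q[0]-Q[1]).round(4))
E
python3 -c "
from h import *
w=grab('wrist')
disc(w,190+34,190+340/3,162.3,238.3)
held(w,[(264.8,120+588/3),(264.8,120+285/3)],.1533); held(w,[(264.8,120+548/3),(264.8,120+342/3)],.1533)
"
```

```text
gauge x 0.4503 dx 0.0822 y 0.0098 dy 0.0818
rel [[-0.0246, -0.0017, -0.1533], [0.0265, 0.0015, -0.1533]] mid [ 1.000e-03 -1.000e-04 -1.533e-01]
rel [[-0.0171, -0.0013, -0.1533], [0.0178, 0.001, -0.1533]] mid [ 0.0004 -0.0002 -0.1533]
```

Request:
servo_tool([
  [1,0,0.008,0,0,0,0],
  [1,0,0.012,0,0,0,0],
  [1,0,0.0062,0.01,0,0,0],
  [1,0,0,0.025,0,0,0],
  [1,0,0,0.025,0,0,0],
  [1,0,0,0.015,0,0,0],
  [1,0,0,0.006,0,0,0],
  [1,0,0,0.006,0,0,0],
  [1,0,0,0.006,0,0,0],
  [1,0,0,0,0,0,0],
])

```text
time: 34.07
tool_pos: [0.4491, 0.0082, 0.2528]
ee_rot: [180.0, 0.0, -86.5]
wrist_force: [0.6, 0.2, -0.5]
opening: 0.052
```

Request:
servo_tool([
  [1,-0.001,0,0.005,0,0,0],
  [1,0,0,0.006,0,0,0],
  [1,0,0,0.007,0,0,0],
  [1,0,0,0.007,0,0,0],
  [1,0,0,0.006,0,0,0],
  [1,0,0,0.004,0,0,0],
  [1,0,0,0.002,0,0,0],
  [1,0,0,0,0,0,0],
])

```text
time: 34.73
tool_pos: [0.449, 0.0091, 0.2156]
ee_rot: [179.9, -0.0, -86.5]
wrist_force: [-0.3, -0.4, -1.6]
opening: 0.0521
```

```bash
python3 look.py 24 250 140 350 250 190 110 290 200;python3 -c "
from h import *
s=r.state();print(s['qpos'],s['wrist_force'])"
```

```text
[0.44915717 0.00905153 0.2162612 ] 34.8833
[  -5.65354021   35.94992815   -3.93505643  135.32768089   14.80943393
    9.07952463 -109.96357816] [-0.84185067  0.54823081 -1.11132168]
```

View pics/ds24.png

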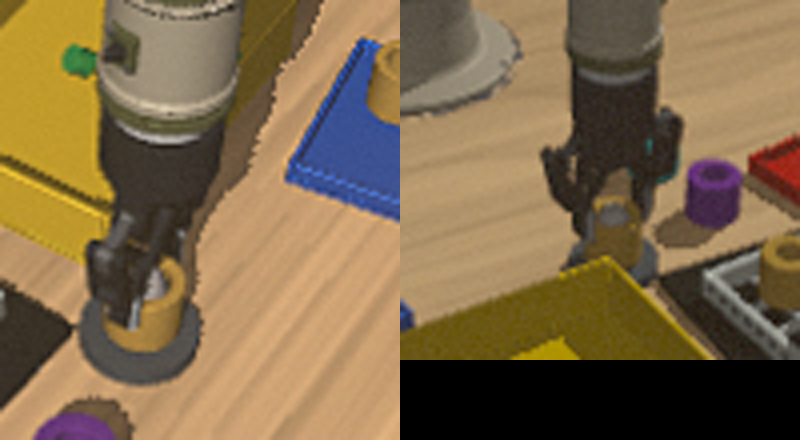

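Request:
servo_tool([
  [1,0,0,-0.01,0,0,0],
  [1,0,0,-0.02,0,0,0],
  [1,0,0,-0.03,0,0,0],
  [1,0,0,-0.03,0,0,0],
  [1,0,0,-0.03,0,0,0],
  [1,0.011,0.002,-0.01,0,0,0],
  [1,0.024,0.0034,0,0,0,0],
  [1,0.024,0.0034,0,0,0,0],
  [1,0.024,0.0034,0,0,0,0],
  [1,0.024,0.0034,0,0,0,0],
  [1,0.024,0.0034,0,0,0,0],
  [1,0.024,0.0034,0,0,0,0],
  [1,0.024,0.0034,0,0,0,0],
  [1,0.024,0.0034,0,0,0,0],
  [1,0.024,0.0034,0,0,0,0],
  [1,0,0,0,0,0,0],
  [1,0,0,0,0,0,0],
  [1,0,0,0,0,0,0],
])

```text
time: 36.38
tool_pos: [0.4303, -0.2191, 0.3463]
ee_rot: [-180.0, 0.0, -86.5]
wrist_force: [0.6, 0.0, -0.4]
opening: 0.0521
```

```bash
python3 -c "
from h import *
w=grab('wrist','w25');s=r.state();print(s['tool_pos'])
tops(w,.051,150)"
```

```text
[ 0.43044321 -0.21870376  0.34630255]
px [358. 215.] circ 0.41 -0.3067 d 0.0649 ell [ 0.407  -0.3091] [0.0491 0.061 ] bore 0.4058 -0.3117 0.0383
```

View pics/w25.png

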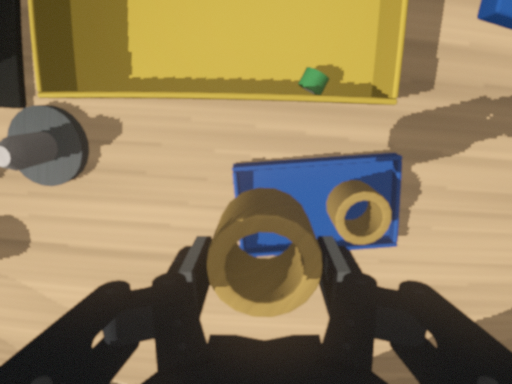

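Request:
servo_tool([
  [1,0.004,0.009,0,0,0,0],
  [1,0.007,0.015,0,0,0,0],
  [1,0.0052,0.0109,0.01,0,0,0],
  [1,0,0,0.025,0,0,0],
  [1,0,0,0.03,0,0,0],
  [1,0,0,0.03,0,0,0],
  [1,0,0,0.022,0,0,0],
  [1,0,0,0.012,0,0,0],
  [1,0,0,0.007,0,0,0],
  [1,0,0,0.003,0,0,0],
  [1,0,0,0,0,0,0],
  [1,0,0,0,0,0,0],
])

```text
time: 37.43
tool_pos: [0.3967, -0.2377, 0.2078]
ee_rot: [-180.0, -0.0, -86.5]
wrist_force: [-0.8, -0.5, -1.2]
opening: 0.0524
```

```bash
python3 look.py 26 290 100 400 220 100 130 230 240; python3 -c "
from h import *
s=r.state();print(s['qpos'],s['wrist_force'])"
```

```text
[ 0.39674342 -0.23795346  0.20803968] 37.5833
[ 26.99265949  37.21399157  -4.4174941  133.80488078  16.65776099
   9.36175315 -79.47102149] [ 0.27557991 -0.31126624 -1.23873778]
```

View pics/ds26.png

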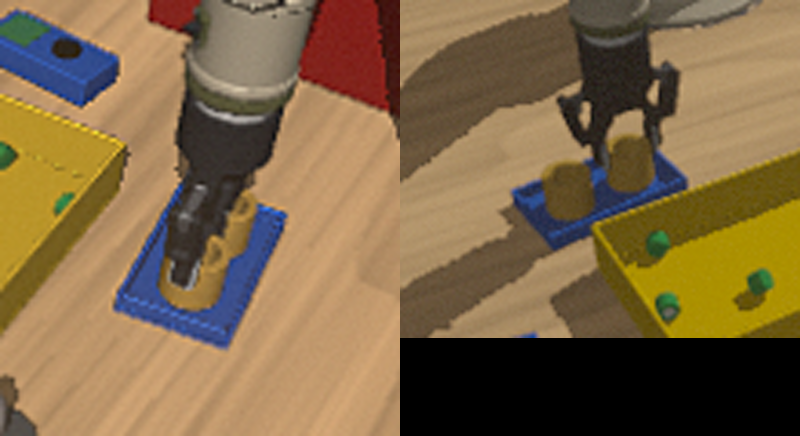

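View pics/w26.png

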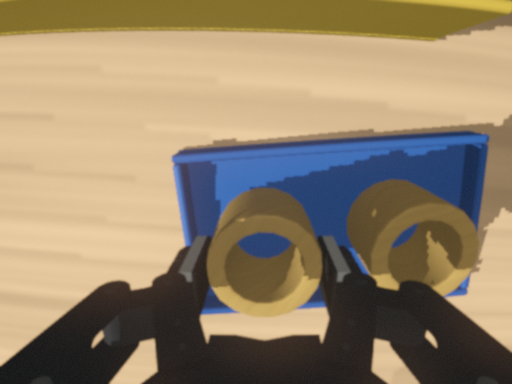

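Request:
servo_tool([
  [1,0,0,0.0015,0,0,0],
  [1,0,0,0.001,0,0,0],
  [1,0,0,0,0,0,0],
  [-0.2,0,0,0,0,0,0],
  [-0.4,0,0,0,0,0,0],
  [-0.4,0,0,0,0,0,0],
  [-0.4,0,0,0,0,0,0],
  [-0.4,0,0,-0.005,0,0,0],
  [-0.4,0,0,-0.02,0,0,0],
  [-0.4,0,0,-0.035,0,0,0],
  [-0.4,0,0,-0.04,0,0,0],
  [-0.5,0,0,-0.04,0,0,0],
  [-1,0,0,-0.04,0,0,0],
  [-1,0,0,-0.01,0,0,0],
  [-1,0,0,0,0,0,0],
])

```text
time: 38.83
tool_pos: [0.3968, -0.238, 0.3984]
ee_rot: [-179.7, -0.2, -86.5]
wrist_force: [0.2, 0.5, -0.7]
opening: 0.0853
```

```bash
python3 -c "
from h import *
w=grab('wrist','w27');s=r.state();print(s['tool_pos'])
tops(w,.051,150)
go(.5735,.1195,.397,-86.5)"
```

```text
[ 0.39641449 -0.23787217  0.39639648]
px [262. 176.] circ 0.3963 -0.2367 d 0.0511 ell [ 0.3964 -0.2366] [0.0494 0.05  ] bore 0.3963 -0.2369 0.0401
px [333. 171.] circ 0.4058 -0.3114 d 0.0522 ell [ 0.4055 -0.3115] [0.0493 0.0509] bore 0.4052 -0.3118 0.04
turn rad [-0.003  -0.0023 -0.0004] shift [-0.3459 -0.1986 -0.0006] rows>= 9.0 norm/.0417 9.56
```

View pics/w27.png

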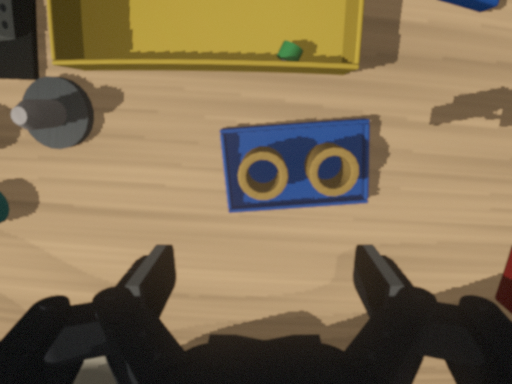

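Request:
servo_tool([
  [-1,-0.013,-0.0075,0,-0.003,-0.002,0],
  [-1,-0.0277,-0.0159,0,0,0,0],
  [-1,-0.0277,-0.0159,0,0,0,0],
  [-1,-0.0277,-0.0159,0,0,0,0],
  [-1,-0.0277,-0.0159,0,0,0,0],
  [-1,-0.0277,-0.0159,0,0,0,0],
  [-1,-0.0277,-0.0159,0,0,0,0],
  [-1,-0.0277,-0.0159,0,0,0,0],
  [-1,-0.0277,-0.0159,0,0,0,0],
  [-1,-0.0277,-0.0159,0,0,0,0],
  [-1,-0.0277,-0.0159,0,0,0,0],
  [-1,-0.0277,-0.0159,0,0,0,0],
  [-1,-0.0277,-0.0159,0,0,0,0],
  [-1,0,0,0,0,0,0],
  [-1,0,0,0,0,0,0],
  [-1,0,0,0,0,0,0],
])

```text
time: 40.22
tool_pos: [0.5729, 0.1187, 0.393]
ee_rot: [179.6, 0.1, -86.5]
wrist_force: [-0.3, -0.1, -0.7]
opening: 0.0852
```

```bash
python3 -c "
from h import *
w=grab('wrist','w28');s=r.state();print(s['tool_pos'],s['ee_rot'])
tops(w,.062,170)
go(.5735,.1195,.215,-86.5)"
```

```text
[0.57286432 0.11807184 0.39340134] [ 1.79670606e+02  4.48514998e-02 -8.65285007e+01]
px [264. 174.] circ 0.5742 0.1195 d 0.0532 ell [0.5742 0.119 ] [0.0509 0.0518] bore 0.574 0.119 0.0304
px [276.  85.] circ 0.6596 0.1137 d 0.0532 ell [0.6597 0.1137] [0.0514 0.0516] bore 0.6596 0.1141 0.0298
turn rad [ 0.0057  0.0008 -0.0005] shift [-0.0014 -0.0007  0.1784] rows>= 5.0 norm/.0417 4.28
```

View pics/w28.png

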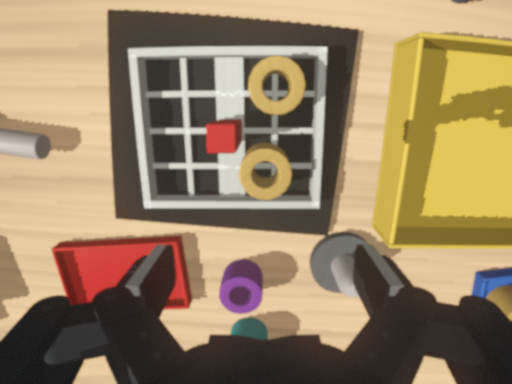

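Request:
servo_tool([
  [-1,-0.001,-0.0005,0.02,0.004,0,0],
  [-1,0,0,0.035,0,0,0],
  [-1,0,0,0.035,0,0,0],
  [-1,0,0,0.03,0,0,0],
  [-1,0,0,0.025,0,0,0],
  [-1,0,0,0.017,0,0,0],
  [-1,0,0,0.01,0,0,0],
  [-1,0,0,0.006,0,0,0],
  [-1,0,0,0,0,0,0],
  [-0.5,0,0,0,0,0,0],
  [1,0,0,0,0,0,0],
  [1,0,0,0,0,0,0],
  [1,0,0,0,0,0,0],
  [1,0,0,0,0,0,0],
  [1,0,0,0,0,0,0],
])

```text
time: 41.52
tool_pos: [0.5743, 0.1204, 0.2185]
ee_rot: [-179.8, 0.1, -86.5]
wrist_force: [-1.4, -0.6, 9.9]
opening: 0.0511
```

Request:
servo_tool([
  [1,0,0,-0.005,0,0,0],
  [1,0,0,-0.02,0,0,0],
  [1,0,0,-0.03,0,0,0],
  [1,0,0,-0.03,0,0,0],
  [1,0,0,-0.03,0,0,0],
  [1,0,0,-0.018,0,0,0],
  [1,0,0,0,0,0,0],
  [1,0,0,0,0,0,0],
])

```text
time: 42.18
tool_pos: [0.5738, 0.1201, 0.3513]
ee_rot: [-179.8, 0.1, -86.5]
wrist_force: [0.5, 0.2, -0.3]
opening: 0.0511
```

```bash
python3 -c "
from h import *
w=grab('wrist','w29');s=r.state();print(s['tool_pos'],s['ee_rot'])
go(.475,.0095,.345,-86.5)"
```

```text
[0.57353541 0.11995888 0.35008619] [-1.79902231e+02  1.10904433e-01 -8.65034927e+01]
turn rad [-0.0017  0.0019 -0.0001] shift [0.1042 0.1051 0.0051] rows>= 3.0 norm/.0417 3.55
```

View pics/w29.png

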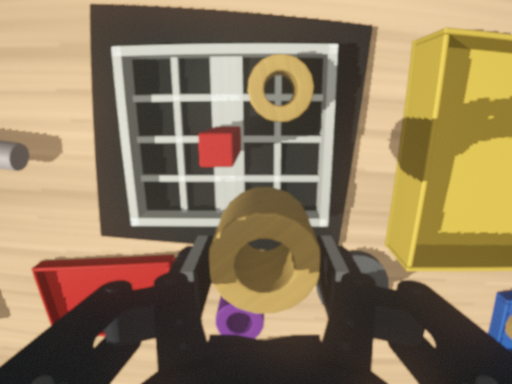

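Request:
servo_tool([
  [1,0.011,0.011,0,0,0,0],
  [1,0.0186,0.0188,0,0,0,0],
  [1,0.0186,0.0188,0,0,0,0],
  [1,0.0186,0.0188,0,0,0,0],
  [1,0.0186,0.0188,0,0,0,0],
  [1,0.0186,0.0188,0,0,0,0],
  [1,0,0,0,0,0,0],
  [1,0,0,0,0,0,0],
])

```text
time: 42.9
tool_pos: [0.4744, 0.0089, 0.3486]
ee_rot: [179.9, 0.1, -86.6]
wrist_force: [0.9, 0.5, -0.1]
opening: 0.0514
```

```bash
python3 -c "
from h import *
w=grab('wrist','w30');s=r.state();print(s['tool_pos'])
crop(w,190,120,340,330,'w30c',3)"
```

```text
[0.4753733  0.00984565 0.3488283 ]
```

View pics/w30c.png

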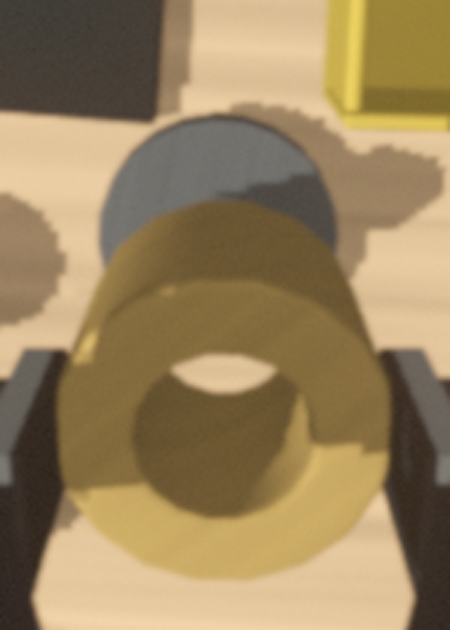

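Request:
servo_tool([
  [1,0,0.008,0,0,0,0],
  [1,0,0.012,0,0,0,0],
  [1,-0.001,0.0057,0.01,0,0,0],
  [1,0,0,0.025,0,0,0],
  [1,0,0,0.02,0,0,0],
  [1,0,0,0.012,0,0,0],
  [1,0,0,0.008,0,0,0],
  [1,0,0,0.004,0,0,0],
  [1,0,0,0.003,0,0,0],
  [1,0,0,0,0,0,0],
])

```text
time: 43.78
tool_pos: [0.4496, 0.0098, 0.2673]
ee_rot: [-180.0, 0.1, -86.5]
wrist_force: [0.4, 0.0, -1.5]
opening: 0.0511
```

Request:
servo_tool([
  [1,0,0,0.002,0,0,0],
  [1,0,0,0.002,0,0,0],
  [1,0,0,0.002,0,0,0],
  [1,0,0,0.001,0,0,0],
  [1,0,0,0,0,0,0],
])

```text
time: 44.2
tool_pos: [0.4501, 0.0095, 0.2612]
ee_rot: [-179.8, 0.1, -86.5]
wrist_force: [-0.6, -1.0, 11.3]
opening: 0.0513
```

```bash
python3 look.py 31 250 140 350 250 190 110 290 200
```

```text
[0.45007148 0.0095397  0.26122942] 44.35
```

View pics/ds31.png

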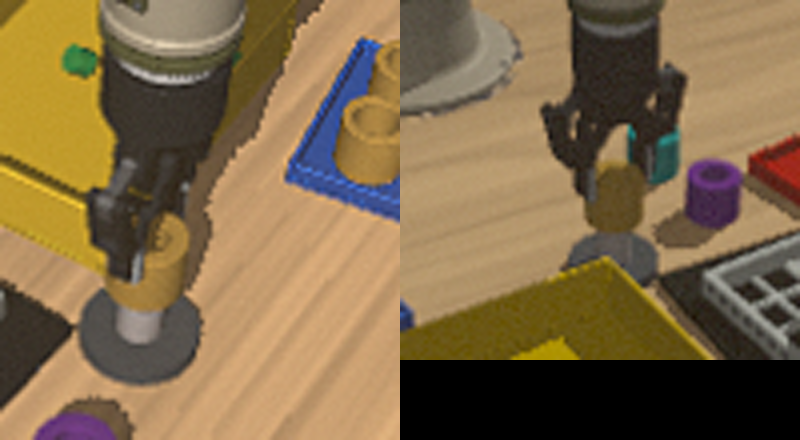

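Request:
servo_tool([
  [1,0,0,-0.01,0,0,0],
  [1,0,0,-0.025,0,0,0],
  [1,0,0,-0.03,0,0,0],
  [1,0,0,-0.02,0,0,0],
  [1,-0.011,0,0,0,0,0],
  [1,-0.0255,0.0006,0,0,0,0],
  [1,-0.0255,0.0006,0,0,0,0],
  [1,-0.0255,0.0006,0,0,0,0],
  [1,-0.0255,0.0006,0,0,0,0],
  [1,-0.0255,0.0006,0,0,0,0],
  [1,-0.0255,0.0006,0,0,0,0],
  [1,-0.0255,0.0006,0,0,0,0],
  [1,-0.0255,0.0006,0,0,0,0],
  [1,-0.0255,0.0006,0,0,0,0],
  [1,0,0,0,0,0,0],
  [1,0,0,0,0,0,0],
  [1,0,0,0,0,0,0],
])

```text
time: 45.77
tool_pos: [0.4292, 0.2488, 0.3453]
ee_rot: [-180.0, 0.1, -86.5]
wrist_force: [0.9, -0.9, -0.7]
opening: 0.0512
```

```bash
python3 look.py 32 170 230 320 370 250 100 350 200
```

```text
[0.42962417 0.24808376 0.34564355] 45.9167
```

View pics/w32.png

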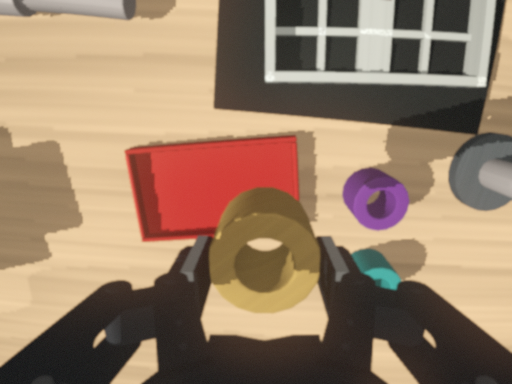

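View pics/ds32.png

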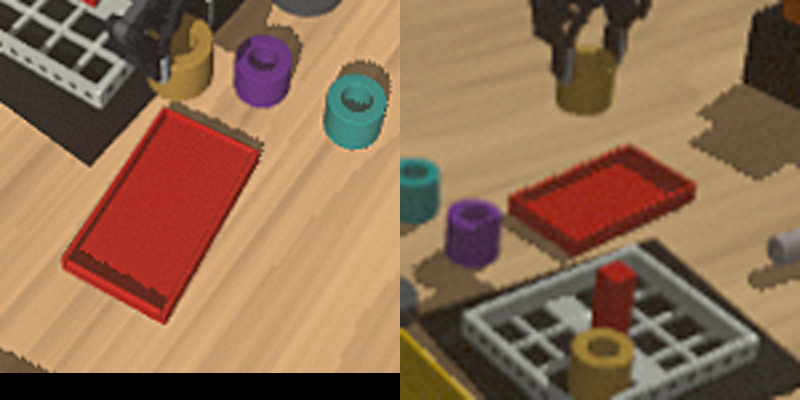

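```bash
python3 -c "
from h import *
np.set_printoptions(precision=4,suppress=True)
w=grab('wrist'); crop(w,110,120,330,270,'w32c',3.6); P=onz(w,[(127,153),(297,139),(144,241)],.02); print(P,np.linalg.norm(P[0]-P[1]),np.linalg.norm(P[2]-P[0]))
c=(P[1]+P[2])/2; e=P[0]-P[1]; u=e/np.linalg.norm(e); print(c,np.degrees(np.arctan2(e[1],e[0])),c+u*.038,c-u*.038)
d=grab('side'); P=onz(d,np.array([(165,110),(260,150),(165,318),(65,262)])/(400/150)+[170,230],.02); print(P.mean(0))
s=grab('scene'); P=onz(s,np.array([(110,200),(230,148),(295,185),(172,250)])/4+[250,100],.02); print(P.mean(0))
held(w,[(265,311),(265,212)],.1565)
"
```

```text
[[0.4478 0.3845 0.02  ]
 [0.4707 0.2199 0.02  ]
 [0.3543 0.3724 0.02  ]] 0.16613134142426925 0.09432939177413095
[0.4125 0.2961 0.02  ] 97.9127474607559 [0.4072 0.3338 0.02  ] [0.4177 0.2585 0.02  ]
[0.4086 0.3002 0.02  ]
[0.4208 0.2921 0.02  ]
rel [[-0.024, -0.0018, -0.1565], [0.0268, 0.0014, -0.1565]] mid [ 0.0014 -0.0002 -0.1565]
```

View pics/w32c.png

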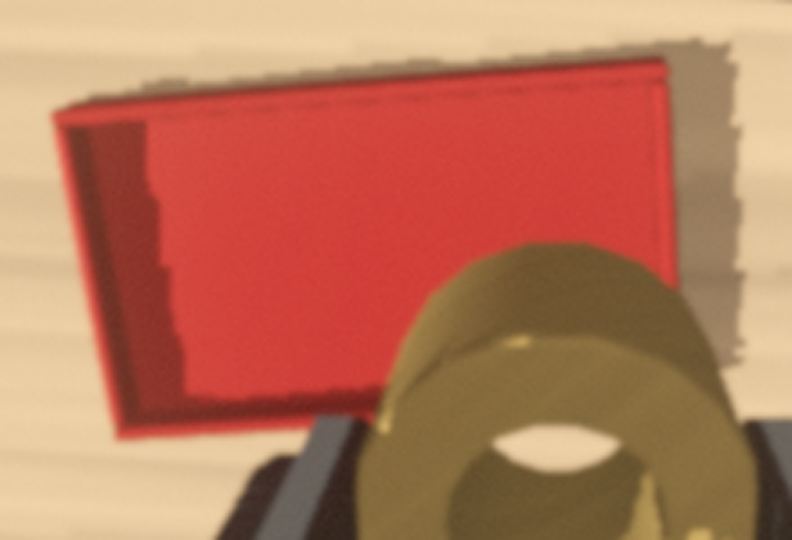

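Request:
servo_tool([
  [1,-0.011,0.0023,0,0,0,0],
  [1,-0.02,0.0042,0,0,0,0],
  [1,-0.0227,0.0047,0,0,0,0],
  [1,-0.02,0.0042,0,0,0,0],
  [1,-0.014,0.003,0.01,0,0,0],
  [1,0,0,0.025,0,0,0],
  [1,0,0,0.03,0,0,0],
  [1,0,0,0.03,0,0,0],
  [1,0,0,0.02,0,0,0],
  [1,0,0,0.01,0,0,0],
  [1,0,0,0.007,0,0,0],
  [1,0,0,0.003,0,0,0],
  [1,0,0,0,0,0,0],
  [1,0,0,0,0,0,0],
])

```text
time: 47.23
tool_pos: [0.4062, 0.3361, 0.2119]
ee_rot: [-179.9, 0.2, -86.5]
wrist_force: [0.0, 0.3, -0.6]
opening: 0.0513
```

```bash
python3 look.py 33 170 230 320 370 250 100 350 200
```

```text
[0.40623292 0.33586123 0.21203597] 47.3833
```

View pics/w33.png

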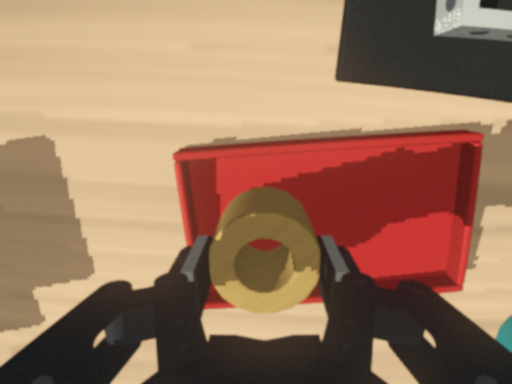

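View pics/ds33.png

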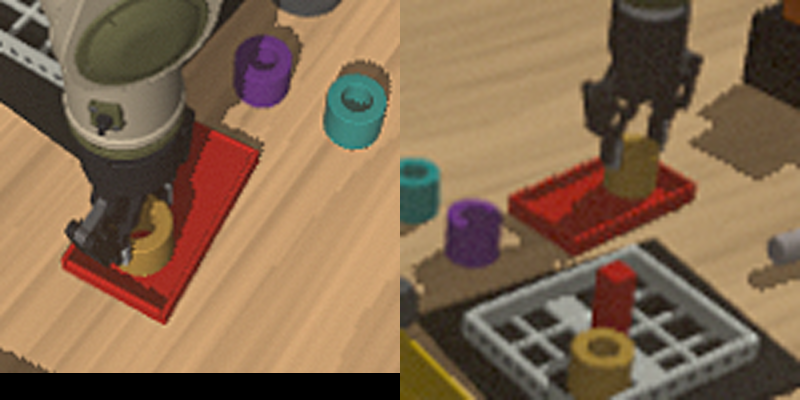

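Good. Lower the last few mm, release, rise.

Request:
servo_tool([
  [1,0,0,0.002,0,0,0],
  [1,0,0,0.001,0,0,0],
  [1,0,0,0,0,0,0],
  [-0.2,0,0,0,0,0,0],
  [-0.5,0,0,0,0,0,0],
  [-0.5,0,0,0,0,0,0],
  [-0.5,0,0,0,0,0,0],
  [-0.5,0,0,-0.005,0,0,0],
  [-0.5,0,0,-0.02,0,0,0],
  [-0.5,0,0,-0.035,0,0,0],
  [-0.5,0,0,-0.04,0,0,0],
  [-0.5,0,0,-0.04,0,0,0],
  [-1,0,0,-0.04,0,0,0],
  [-1,0,0,-0.01,0,0,0],
  [-1,0,0,0,0,0,0],
])

```text
time: 48.63
tool_pos: [0.4061, 0.3356, 0.4018]
ee_rot: [-179.6, 0.3, -86.5]
wrist_force: [0.4, 0.2, -0.3]
opening: 0.0852
```

```bash
python3 -c "
from h import *
w=grab('wrist','w34');s=r.state();print(s['tool_pos'])
tops(w,.051,150)
go(.6585,.1145,.397,-86.5)"
```

```text
[0.40579539 0.33525833 0.39963073]
px [265. 175.] circ 0.4054 0.3367 d 0.0531 ell [0.4052 0.3368] [0.0505 0.0517] bore 0.4051 0.3367 0.0311
turn rad [-0.0038  0.004  -0.0002] shift [ 0.2358 -0.2388  0.0026] rows>= 6.0 norm/.0417 8.05
```

View pics/w34.png

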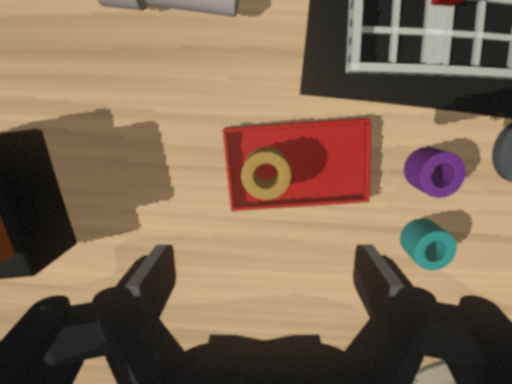

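Now the last sleeve.

Request:
servo_tool([
  [-1,0.01,-0.0101,0,-0.003,0.004,0],
  [-1,0.0226,-0.0229,0,0,0,0],
  [-1,0.0226,-0.0229,0,0,0,0],
  [-1,0.0226,-0.0229,0,0,0,0],
  [-1,0.0226,-0.0229,0,0,0,0],
  [-1,0.0226,-0.0229,0,0,0,0],
  [-1,0.0226,-0.0229,0,0,0,0],
  [-1,0.0226,-0.0229,0,0,0,0],
  [-1,0.0226,-0.0229,0,0,0,0],
  [-1,0.0226,-0.0229,0,0,0,0],
  [-1,0.0226,-0.0229,0,0,0,0],
  [-1,0,0,0,0,0,0],
  [-1,0,0,0,0,0,0],
  [-1,0,0,0,0,0,0],
])

```text
time: 49.85
tool_pos: [0.6582, 0.1149, 0.396]
ee_rot: [179.7, -0.1, -86.5]
wrist_force: [0.4, 0.3, -0.4]
opening: 0.0855
```

```bash
python3 -c "
from h import *
w=grab('wrist','w35');s=r.state();print(s['tool_pos'],s['ee_rot'])
tops(w,.062,170)
go(.6585,.1145,.214,-86.5)"
```

```text
[0.65797433 0.11559963 0.39652335] [ 1.79726595e+02 -1.01730415e-01 -8.64014846e+01]
px [265. 172.] circ 0.6604 0.1138 d 0.053 ell [0.6603 0.1137] [0.0512 0.0517] bore 0.6603 0.1134 0.0303
turn rad [ 0.0048 -0.0018  0.0017] shift [ 0.0011 -0.0005  0.1825] rows>= 5.0 norm/.0417 4.38
```

View pics/w35.png

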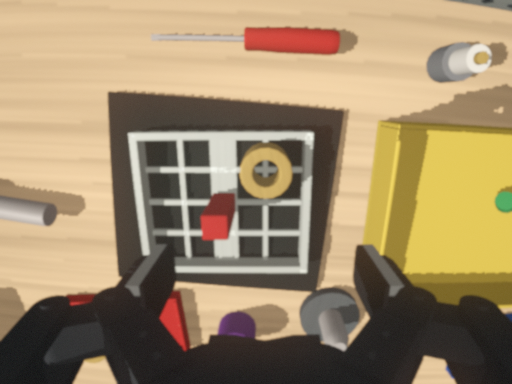

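Request:
servo_tool([
  [-1,0.0018,-0.0012,0.02,0.003,-0.0015,0],
  [-1,0,0,0.035,0,0,0],
  [-1,0,0,0.035,0,0,0],
  [-1,0,0,0.03,0,0,0],
  [-1,0,0,0.025,0,0,0],
  [-1,0,0,0.019,0,0,0],
  [-1,0,0,0.012,0,0,0],
  [-1,0,0,0.007,0,0,0],
  [-1,0,0,0,0,0,0],
  [-0.5,0,0,0,0,0,0],
  [1,0,0,0,0,0,0],
  [1,0,0,0,0,0,0],
  [1,0,0,0,0,0,0],
  [1,0,0,0,0,0,0],
  [1,0,0,0,0,0,0],
])

```text
time: 51.15
tool_pos: [0.6608, 0.1129, 0.217]
ee_rot: [-179.8, 0.0, -86.5]
wrist_force: [-1.7, 0.4, 7.2]
opening: 0.0513
```

Request:
servo_tool([
  [1,0,0,-0.005,0,0,0],
  [1,0,0,-0.02,0,0,0],
  [1,0,0,-0.03,0,0,0],
  [1,0,0,-0.03,0,0,0],
  [1,0,0,-0.03,0,0,0],
  [1,0,0,-0.018,0,0,0],
  [1,0,0,0,0,0,0],
  [1,0,0,0,0,0,0],
])

```text
time: 51.82
tool_pos: [0.6602, 0.1126, 0.3498]
ee_rot: [-179.8, -0.0, -86.5]
wrist_force: [-0.1, -1.1, -1.8]
opening: 0.0514
```

```bash
python3 -c "
from h import *
w=grab('wrist','w36');s=r.state();print(s['tool_pos'],s['ee_rot'])
go(.475,.0095,.349,-86.5)"
```

```text
[0.65988078 0.11250204 0.34839815] [-1.79909876e+02 -3.29327618e-02 -8.64981570e+01]
turn rad [-0.0016 -0.0006  0.    ] shift [ 0.0915  0.1908 -0.0006] rows>= 5.0 norm/.0417 5.08
```

View pics/w36.png

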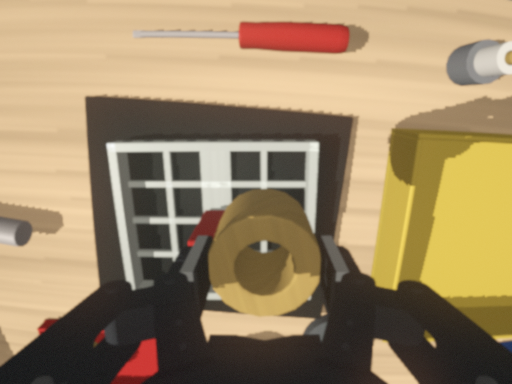

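Request:
servo_tool([
  [1,0.0055,0.0108,0,0,0,0],
  [1,0.0107,0.0225,0,0,0,0],
  [1,0.0107,0.0225,0,0,0,0],
  [1,0.0107,0.0225,0,0,0,0],
  [1,0.0107,0.0225,0,0,0,0],
  [1,0.0107,0.0225,0,0,0,0],
  [1,0.0107,0.0225,0,0,0,0],
  [1,0.0107,0.0225,0,0,0,0],
  [1,0.0107,0.0225,0,0,0,0],
  [1,0,0,0,0,0,0],
  [1,0,0,0,0,0,0],
  [1,0,0,0,0,0,0],
])

```text
time: 52.87
tool_pos: [0.4757, 0.0103, 0.3474]
ee_rot: [-180.0, -0.0, -86.5]
wrist_force: [0.1, 0.6, -1.4]
opening: 0.0513
```

```bash
python3 -c "
from h import *
w=grab('wrist','w37');s=r.state();print(s['tool_pos'])
go(.4497,.0095,.268)"
```

```text
[0.47604555 0.01050916 0.34749746]
turn rad [-0.001  -0.0001  0.    ] shift [-0.0006  0.0264  0.0795] rows>= 2.0 norm/.0417 2.01
```

View pics/w37.png

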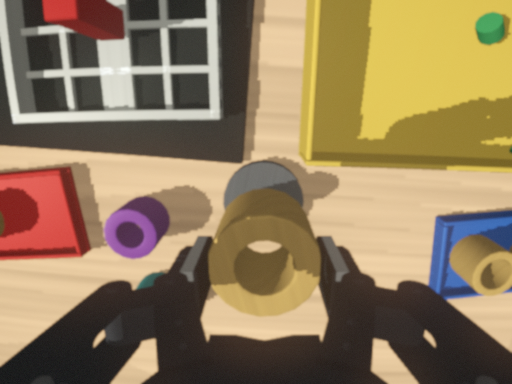

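Request:
servo_tool([
  [1,0,0.008,0,0,0,0],
  [1,0,0.012,0,0,0,0],
  [1,-0.0006,0.0064,0.01,0,0,0],
  [1,0,0,0.025,0,0,0],
  [1,0,0,0.02,0,0,0],
  [1,0,0,0.012,0,0,0],
  [1,0,0,0.008,0,0,0],
  [1,0,0,0.004,0,0,0],
  [1,0,0,0.002,0,0,0],
  [1,0,0,0,0,0,0],
])

```text
time: 53.75
tool_pos: [0.4489, 0.0092, 0.2669]
ee_rot: [-179.9, -0.0, -86.5]
wrist_force: [-0.5, 0.1, -1.4]
opening: 0.0512
```

Request:
servo_tool([
  [1,0,0,0.002,0,0,0],
  [1,0,0,0.002,0,0,0],
  [1,0,0,0.002,0,0,0],
  [1,0,0,0,0,0,0],
])

```text
time: 54.08
tool_pos: [0.4495, 0.0093, 0.261]
ee_rot: [-179.8, 0.0, -86.5]
wrist_force: [1.4, 1.6, -0.8]
opening: 0.0514
```

Request:
servo_tool([
  [1,0,0,0.0015,0,0,0],
  [1,0,0,0.0015,0,0,0],
  [1,0,0,0,0,0,0],
])

```text
time: 54.33
tool_pos: [0.4499, 0.0097, 0.2593]
ee_rot: [-179.7, 0.0, -86.4]
wrist_force: [-0.8, 3.8, 23.2]
opening: 0.051
```

Stops at the tip (23 N, underside ≈ 59 mm): does not fit → red tray. Lift and carry.

Request:
servo_tool([
  [1,0,0,-0.01,0,0,0],
  [1,0,0,-0.025,0,0,0],
  [1,0,0,-0.03,0,0,0],
  [1,0,0,-0.02,0,0,0],
  [1,-0.011,0,0,0,0,0],
  [1,-0.0235,0.0006,0,0,0,0],
  [1,-0.0235,0.0006,0,0,0,0],
  [1,-0.0235,0.0006,0,0,0,0],
  [1,-0.0235,0.0006,0,0,0,0],
  [1,-0.0235,0.0006,0,0,0,0],
  [1,-0.0235,0.0006,0,0,0,0],
  [1,-0.0235,0.0006,0,0,0,0],
  [1,-0.0235,0.0006,0,0,0,0],
  [1,-0.0235,0.0006,0,0,0,0],
  [1,0,0,0,0,0,0],
  [1,0,0,0,0,0,0],
  [1,0,0,0,0,0,0],
])

```text
time: 55.75
tool_pos: [0.4295, 0.2305, 0.342]
ee_rot: [180.0, -0.1, -86.5]
wrist_force: [0.7, -0.0, -1.4]
opening: 0.0514
```

```bash
python3 -c "
from h import *
w=grab('wrist','w38');s=r.state();print(s['tool_pos'],s['ee_rot'])
tops(w,.051,150); P=proj(w,[[.4175,.259,.005],[.407,.3345,.051]]);print(P)
go(.4165,.259,.210,-86.5)"
```

```text
[0.42964826 0.23009945 0.34216612] [ 1.79988489e+02 -9.84568747e-02 -8.65181680e+01]
px [146. 206.] circ 0.4058 0.3357 d 0.0541 ell [0.4057 0.3359] [0.0521 0.0526] bore 0.4056 0.3359 0.0289
px [495.  64.] circ 0.5524 0.0434 d 0.0963 ell [0.5456 0.0447] [0.0349 0.1081] bore 0.5187 0.051 0.0071
[[235.62825713 185.70232838]
 [147.37822946 205.26388785]]
turn rad [ 0.0002 -0.0017 -0.0003] shift [-0.0296  0.0114  0.1322] rows>= 4.0 norm/.0417 3.26
```

View pics/w38.png

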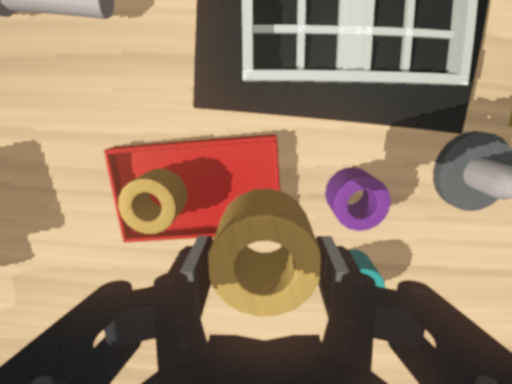

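Request:
servo_tool([
  [1,-0.008,0.003,0,0,0,0],
  [1,-0.013,0.005,0,0,0,0],
  [1,-0.0086,0.0034,0.01,0,0,0],
  [1,0,0,0.025,0,0,0],
  [1,0,0,0.03,0,0,0],
  [1,0,0,0.03,0,0,0],
  [1,0,0,0.02,0,0,0],
  [1,0,0,0.01,0,0,0],
  [1,0,0,0.004,0,0,0],
  [1,0,0,0.001,0,0,0],
  [1,0,0,0,0,0,0],
  [1,0,0,0,0,0,0],
])

```text
time: 56.8
tool_pos: [0.4172, 0.2597, 0.2138]
ee_rot: [-179.9, 0.0, -86.5]
wrist_force: [0.2, 0.0, -0.7]
opening: 0.0513
```

```bash
python3 look.py 39 170 230 320 370 250 100 350 200
```

```text
[0.41711082 0.25965633 0.21366067] 56.95
```

View pics/w39.png

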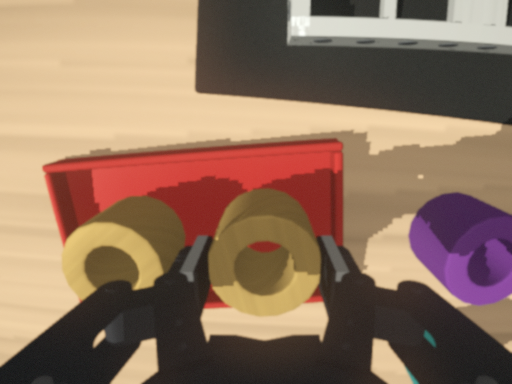

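View pics/ds39.png

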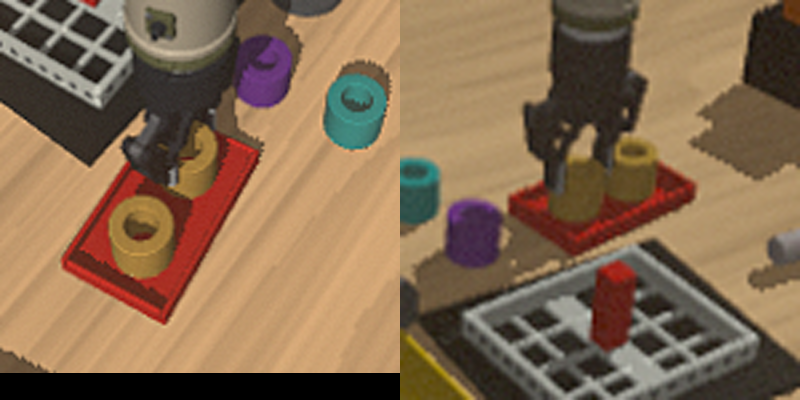

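Request:
servo_tool([
  [1,0,0,0.003,0,0,0],
  [1,0,0,0.002,0,0,0],
  [1,0,0,0.001,0,0,0],
  [1,0,0,0,0,0,0],
])

```text
time: 57.28
tool_pos: [0.4168, 0.2596, 0.2065]
ee_rot: [-180.0, -0.0, -86.5]
wrist_force: [-0.0, 0.1, -1.0]
opening: 0.0515
```

Request:
servo_tool([
  [-0.2,0,0,0,0,0,0],
  [-0.4,0,0,0,0,0,0],
  [-0.4,0,0,0,0,0,0],
  [-0.4,0,0,0,0,0,0],
  [-0.4,0,0,-0.005,0,0,0],
  [-0.4,0,0,-0.02,0,0,0],
  [-0.4,0,0,-0.035,0,0,0],
  [-0.4,0,0,-0.04,0,0,0],
  [-0.4,0,0,-0.04,0,0,0],
  [-0.5,0,0,-0.04,0,0,0],
  [-1,0,0,-0.04,0,0,0],
  [-1,0,0,0,0,0,0],
  [-1,0,0,0,0,0,0],
])

```text
time: 58.37
tool_pos: [0.4167, 0.2596, 0.4294]
ee_rot: [-179.7, 0.1, -86.5]
wrist_force: [0.1, -0.1, -0.4]
opening: 0.0856
```

```bash
python3 -c "
from h import *
w=grab('wrist','w40');s=r.state();print(s['tool_pos'],s['wrist_force'])
tops(w,.051,150); grab('scene','sc40'); grab('side','sd40')"
```

```text
[0.41635712 0.25936912 0.42768633] [-0.27157429  0.53005994 -0.13517213]
px [199. 175.] circ 0.4053 0.3362 d 0.0528 ell [0.4052 0.3364] [0.0507 0.0515] bore 0.405 0.3365 0.0307
px [264. 170.] circ 0.4157 0.2601 d 0.0531 ell [0.4156 0.2602] [0.0506 0.0518] bore 0.4155 0.2604 0.0306
```

View pics/w40.png

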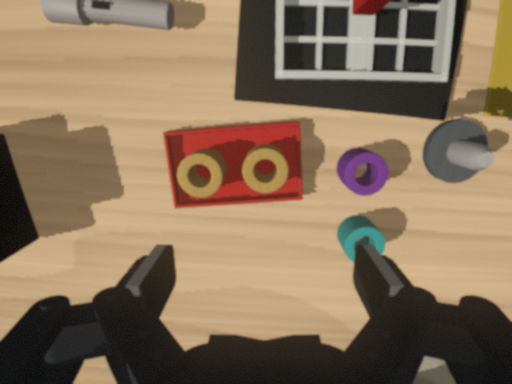

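View pics/sc40.png

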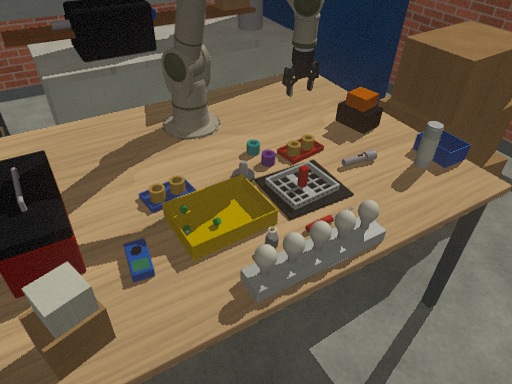

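View pics/sd40.png

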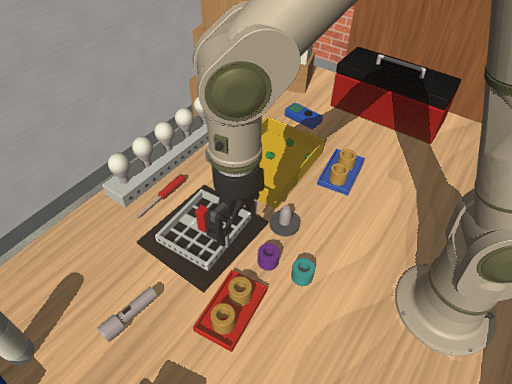

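```bash
python3 -c "
from h import *
print(r.close_job())"
```

```text
the job is handed in; nothing more can be done
None
```

The job is done and handed in after about 58 s of robot time. I can't see the verdict, but my last pictures showed nothing out of place.

- **Plugs:** the sieve was carried level over the yellow tray and shaken with four 60 mm strokes. Three plugs were in the sieve at the start, and all three lie in the tray.
- **Sieve:** it stands released on its board, with the post seen at (0.611, 0.160) against the board centre at about (0.614, 0.163).
- **Sleeves:** all four were tried on the pin.
  - Two slid down to the base and are in the blue tray at about (0.396, -0.237) and (0.406, -0.312). The first was let go on the pin to settle. The second was still held about 3 mm short of home when I lifted it, as it was clearly past the tip.
  - Two stopped at the tip, at 11 N and 23 N with the underside about 59 mm up. They are in the red tray at about (0.416, 0.260) and (0.405, 0.336).
  - The bore widths in the pictures agreed with every trial.
- **Gauge moved:** its first spot was at the edge of the arm's reach. I drew it about 3 cm outward with the first sleeve on the pin.
- **Measurements that disagreed:** the cameras differed by up to 5 mm on the gauge and 9 mm on the trays. I went by the wrist camera.
- **Other things:** I never touched the torch, tester, fuse, screwdriver or the purple and turquoise decoys, and they look unmoved. I did not measure the four bystanders again.

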